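Hang the draining rack on its two spring-gate hooks

TASK

Hang the wire draining rack up to drip: take it by its grip and bring its top bar down into both hooks of the drying stand, pressing it gently past the two spring gates until it lies at the bottom of both hooks and both gates have snapped shut above it. The stand is clamped up by hand, so the hooks' height differs and they are not quite level with one another: go by feel and do not force them; before you let go, keep hold and lean on the rack a little for a moment, to make sure that it is fully home and that both hooks carry it. Then leave it hanging still, and do not disturb the other things on the table.

Things in the scene. Friction and masses are not known exactly. Their poses are not given: they have to be found in the camera images.
- rack_grip (a point): Draining rack (loose steel wire, 0.35 to 0.6 kg): centre of its grip, a grey plastic sleeve at the top middle, 14 mm thick (x), 84 long (y), 16 high. Axes are the rack's: y along its bar, z up. It first stands on the table with this point 205 mm up. Pinch the sleeve across x from above; lightly held (25 N grip), it turns a few degrees about the line through the pads and levels itself on the hooks. Both sides are alike.
- rack_bar (a point): Middle of the rack's top bar, 45 mm below rack_grip: a round rod 8 mm thick, 316 mm long along y, free to hook from 45 to 148 mm on either side of the middle (legs splay down at 152 mm). Under it hangs a base 310 mm wide (y), 90 deep (x), its underside 160 mm below this point.
- stand_mid (a point): Drying stand (fixed; drip tray 190 x 410 mm, 18 high): point midway between its two hooks, 195 mm above the table (their middle setting). y runs along the row of hooks, x points to the cross rail behind them (near face 76 mm away; posts up to 20 mm above this point). It hangs with y along this y, bar above this point; its base is below the hooks' tops, so bring it from the open (-x) side over the tips.
- hook_left_mark (a point): Nominal left hook, at +125 mm along the stand's y. A hook is a U of 8 mm steel rod in the stand's x-z plane, open upwards; the mark is the rod's centre line at the bottom. Rail and hooks are clamped by hand: a hook's TRUE height is within 21 mm above or below its mark (the two within 9 mm), not reported: feel for it. Inside the U is 18 mm wide, flaring to 30 at the top, 51 mm above its bottom.
- hook_right_mark (a point): Nominal right hook, at -125 mm along y, otherwise as the left. Fully home, the bar's centre is 8 mm above the hook's own bottom point, and that stop is rigid. A hook is overloaded above 15 N. Check before letting go: still holding, press until the hooks together carry about 15 N, the rack's weight included, for half a second; each must then carry over 3.5 N (resting weight gives less).
- gate_left (a joint): Spring gate of the left hook, rad: 0 shut, level across the U 34 mm above the hook's bottom point; the bar pushes it down to about 1 and it springs back to 0 when the bar is past, 15 to 20 mm above the bottom point. Each gate takes a push of 3 to 8 N, more than the rack's own weight gives. It does not open upwards: a bar that is past cannot be lifted out.
- gate_right (a joint): Spring gate of the right hook, same as the left one.
- cup_a: White paper cup standing on the table near the robot, 72 mm wide, 82 mm high; origin at its foot. Leave alone.
- cup_b: A second such paper cup. Leave alone.
- detergent: Red plastic bottle, 60 mm wide, 190 mm high, behind; origin at its foot. Leave alone.
- jar: Glass jar with white lid, 72 mm wide, 100 mm high, behind; origin at its foot. Leave alone.
- towel_roll: Paper towel roll on end, 110 mm wide, 220 mm high, at the left; origin at its foot. Leave alone.
- card_tube: Cardboard tube on end, 40 mm wide, 200 mm high, at the left; origin at its foot. Leave alone.
- bowl: Small plastic bowl, 130 mm wide, 55 mm high, at the right; origin at its foot. Leave alone.
- spoon: Steel spoon lying on the table at the right. Leave alone.

How it is judged:
By the outcome, as a careful person would: the job done as asked, in the order asked, and still so for the second after the job is handed in, with the robot touching nothing.
It also fails if it takes over 69 s, if anything falls off the work surface, if the arm or the gripper's body presses on something with over 40 N, if the wrist force passes 120 N, or if a joint passes its speed limit or range.

ROBOT

A 7-joint arm with a two-finger parallel gripper is mounted at the origin on the work surface. World frame = base frame: x ahead of the robot, y to its left, z up, the work surface at z = 0. Lengths are in m, angles in rad, forces in N, time in s.
With the tool pointing down it reaches from about 0.4 to 0.875 m from the base axis. Payload 19.3 kg.
Tool frame: the origin (TCP) lies between the finger pads; the fingertips stand 17 mm ahead of it and the grasp point (between the pads) lies 2 mm behind it; x points along the fingers, y is the direction in which the jaws open and shut, and the axes are right-handed (so a half turn about x gives the same grasp; the last joint's range is limited). The gripper opens to 85 mm and grips with 20 to 120 N. Pads are 22 mm wide; open, the fingers measure 114 mm over their backs; the gripper's body (76 mm by 85 mm) begins 54 mm behind the grasp point. The pads swing forward as they close: fully open they stand 13 mm farther back than shut.
Start: joints at [-1.283, 0.521, -0.036, 1.599, 0.021, 1.021, -0.113], TCP at [0.219, 0.585, 0.225] pointing down, gripper open.
Joint ranges: [-2.91, 2.91], [-0.3, 2.13], [-1.5, 1.42], [0.17, 2.43], [-1.26, 4.41], [0.16, 1.93], [-2.52, 2.52]. Speed limits (rad/s): [1.89, 1.89, 2.39, 2.39, 3.01, 3.01, 3.01].

INTERFACE

Orientations are given as [roll, pitch, yaw] about the fixed x, y, z axes, in that order (R = Rz(yaw) Ry(pitch) Rx(roll)).
In Python, from workcell import bot gives the robot as it stands.
- The arm moves only by the shell command python3 -m creep 'ROWS' [FORCE]. ROWS is JSON, a list of rows, each an object of numbers: "wx", "wy", "wz": the turn, a rotation vector about the tool's x, y, z in degrees; "tx", "ty", "tz": the shift along the tool's x, y, z in m; "claw": the closure, from 0 (fully open) to 1 (shut). A call has 1 to 8 rows; each row is the pose to reach, as a shift and turn from the pose measured when the call began, along the tool's axes at that moment; what a row does not reach only later rows make up. A row lasts 1/10 s, in which the tool goes at most 50 mm and 8.59 degrees, less where a joint would pass 70% of its speed; a pose out of reach is approached as far as the arm can. A call with a gripper value outside its range is refused whole. The fingers move at their own pace and stop on an object; FORCE is the grip in N (left out, the last holds). Time passes only in rows, so rows that repeat a pose let the fingers close. It gives the time, the measured TCP pose, the force and the opening at its end, in the units of the state.
- bot.observe(): the state, without advancing time (a new reading comes with each control period).
- bot.grab_frame(name): name is "scene" or "side" or "wrist"; returns the picture (400x640x3 uint8, blue, green, red); there is no depth.
- bot.get_calibration(name): a dict with "fx", "fy", "cx", "cy" (pixels), "dist_coeffs" ([k1, k2, p1, p2, k3] as OpenCV has them; the pictures are not rectified), "R" (3x3) and "t" (3): a world point X has camera coordinates R X + t. Camera axes: x right, y down, z forward; pixel columns grow to the right and rows downward; lengths in m; the calibration is good to about 2 mm. A picture is of the moment at which its call begins: read the wrist's pose just before it. get_calibration takes no time and is no camera call; for the wrist camera it gives the pose at the moment of the call.
- bot.job_done(): hands the job in, once; it reports no verdict.
The state is a dict: "clock": time; "qpos": joint angles; "qd": joint speeds; "joint_efforts": joint torques, N m; "position": TCP position; "tool_rot": TCP orientation; "force": force on the tool from outside, world axes, zero at the start; "moment": the same for the moment, N m; "grip_width": finger opening in m.
Only numpy, scipy, OpenCV 4.12 (cv2) and the standard library are available. Lean on these libraries where they do the work, as an engineer would, in place of code of your own. Each camera call takes 0.05 s, during which the arm holds its last target.

## Working session

There is one attempt and no reset: what is moved stays moved. The work goes in short steps, Python scripts to look and compute and a shell command to move; the robot and the scene stay as the last step left them, time stands still between calls to the robot, and variables do not carry over. Pictures are saved under pics/ and viewed, and the job is handed in when it is done.

```bash
ls; mkdir -p pics
python3 - <<'E'
from workcell import bot
import cv2, json
print(bot.observe())
for n in ["scene","side","wrist"]:
    c=bot.get_calibration(n); print(n,c)
    cv2.imwrite(f"pics/{n}0.png",bot.grab_frame(n))
E
```

```text
pics
{'clock': 0.0, 'qpos': array([-1.28317307,  0.52203747, -0.03630284,  1.59998226,  0.021168  ,
        1.02111588, -0.11278245]), 'qd': array([ 0.00012224, -0.00108218,  0.00036969, -0.00079925, -0.00083512,
       -0.0007287 , -0.00050548]), 'joint_efforts': array([-5.55326678e-04, -9.27130079e+01,  1.97954558e+00, -3.69920182e+01,
        1.77179935e-02,  8.48570082e-03, -2.05305230e-05]), 'position': array([0.21881784, 0.58507796, 0.22412061]), 'tool_rot': array([-1.51216008,  1.56963712, -1.87001425]), 'force': array([-0.7830707 ,  0.32293684, -0.86671604]), 'moment': array([ 0.01861585, -0.0224942 ,  0.01806731]), 'grip_width': 0.08529579901515935}
scene {'fx': 450.51205709022685, 'fy': 450.51205709022685, 'cx': 319.35775341780493, 'cy': 200.31003453520677, 'dist_coeffs': array([-0.08689945,  0.        ,  0.        ,  0.        ,  0.        ]), 'R': array([[ 0.87068188,  0.49179942,  0.00681112],
       [ 0.27029225, -0.46686419, -0.84200946],
       [-0.41091989,  0.73496337, -0.53941977]]), 't': array([-0.5090088 , -0.01555329,  1.93487439])}
side {'fx': 392.08052982555597, 'fy': 392.08052982555597, 'cx': 322.1759308580424, 'cy': 207.04202468546868, 'dist_coeffs': array([-0.05297793,  0.        ,  0.        ,  0.        ,  0.        ]), 'R': array([[-0.98580287, -0.16610847,  0.02450862],
       [-0.11317726,  0.54953874, -0.82776692],
       [ 0.12403066, -0.81878883, -0.56053657]]), 't': array([0.56873147, 0.18607311, 1.41871096])}
wrist {'fx': 351.49065519654033, 'fy': 351.49065519654033, 'cx': 318.03587558610184, 'cy': 193.83815940822805, 'dist_coeffs': array([-0.0645504,  0.       ,  0.       ,  0.       ,  0.       ]), 'R': array([[ 3.50343666e-01,  9.36621077e-01, -5.23282265e-04],
       [ 8.88123439e-01, -3.32025545e-01,  3.17798355e-01],
       [ 2.97482895e-01, -1.11803380e-01, -9.48158179e-01]]), 't': array([-0.62420008, -0.04150438,  0.38157191])}
```

View pics/scene0.png

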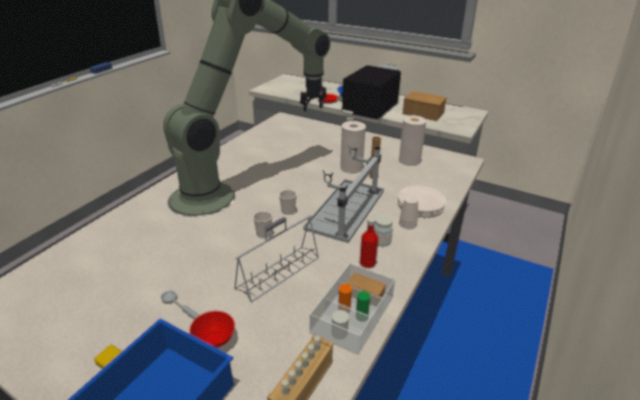

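View pics/side0.png

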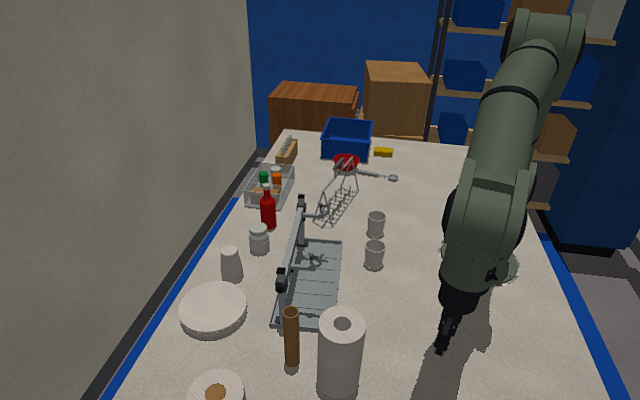

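View pics/wrist0.png

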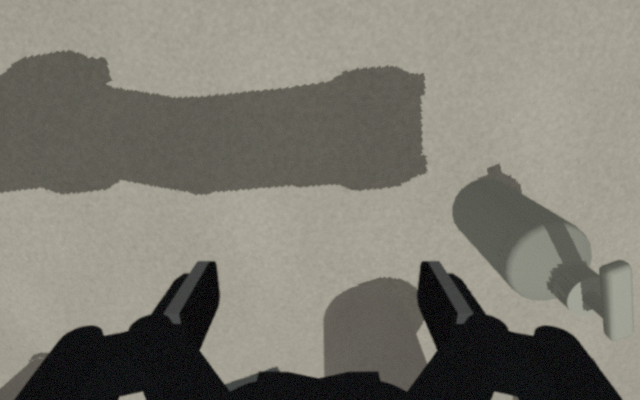

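Run:
```python
import cv2
a=cv2.imread("pics/scene0.png");b=cv2.imread("pics/side0.png")
cv2.imwrite("pics/sc_z.png",cv2.resize(a[130:310,220:400],None,fx=3.3,fy=3.3,interpolation=cv2.INTER_CUBIC))
cv2.imwrite("pics/si_z.png",cv2.resize(b[140:340,240:400],None,fx=3,fy=3,interpolation=cv2.INTER_CUBIC))
```

```text
(no output)
```

View pics/sc_z.png

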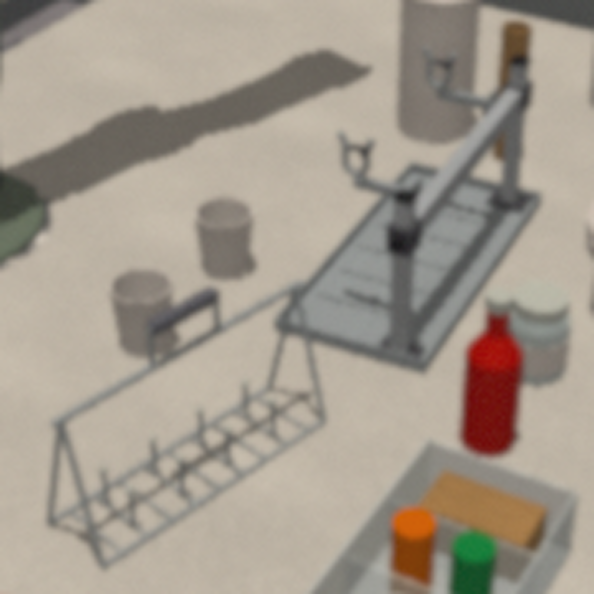

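View pics/si_z.png

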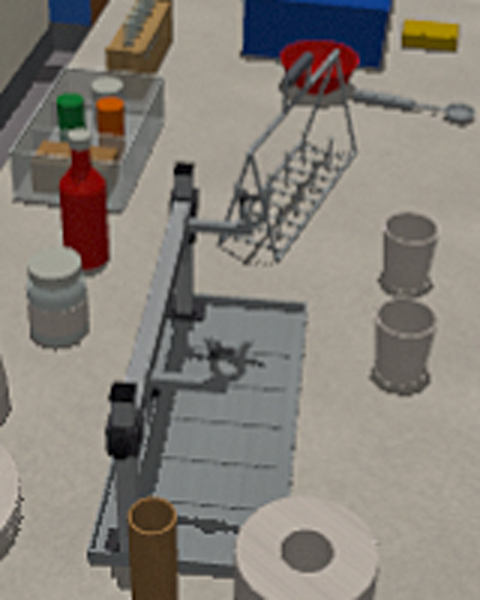

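```bash
cat > h.py <<'E'
import numpy as np, cv2
from workcell import bot
def cal(n):
    c=bot.get_calibration(n)
    return np.array([[c['fx'],0,c['cx']],[0,c['fy'],c['cy']],[0,0,1]]),np.array(c['dist_coeffs']),np.array(c['R']),np.array(c['t'])
def ray(c,p):
    K,d,R,t=c
    u=cv2.undistortPoints(np.array([[p]],float),K,d)[0,0]
    v=R.T@np.array([u[0],u[1],1]); return -R.T@t, v/np.linalg.norm(v)
def plane(c,p,z):
    o,v=ray(c,p); return o+v*(z-o[2])/v[2]
def tri(obs):
    A=np.zeros((3,3));b=np.zeros(3);L=[]
    for c,p in obs:
        o,v=ray(c,p);P=np.eye(3)-np.outer(v,v);A+=P;b+=P@o;L.append((o,P))
    x=np.linalg.solve(A,b); return x,max(np.linalg.norm(P@(x-o)) for o,P in L)
def proj(c,X):
    K,d,R,t=c
    return cv2.projectPoints(np.array([X],float),cv2.Rodrigues(R)[0],t,K,d)[0].ravel()
E
python3 - <<'E'
from h import *
np.set_printoptions(precision=4,suppress=True)
S=cal("scene");D=cal("side")
s=lambda x,y:(220+x/3.3-.35,130+y/3.3-.35)
d=lambda x,y:(240+x/3-.33,140+y/3-.33)
for n,a,b in [("grip",s(184,311),d(300,68)),("bar-",s(62,424),d(330,50)),("bar+",s(297,288),d(250,157)),("hookR",s(357,172),d(250,218)),("hookL",s(440,90),d(228,372))]:
    print(n,*tri([(S,a),(D,b)]))
for p in [(415,165),(540,198),(425,362),(280,325)]: print("tray s",plane(S,s(*p),.018))
for p in [(305,305),(90,555),(290,570)]: print("tray d",plane(D,d(*p),.018))
for n,z in (("bar",.16),):
  print(plane(S,s(62,424),z),plane(S,s(297,288),z),plane(S,s(184,311),.205))
print("cups",plane(S,s(143,272),.082),plane(S,s(225,200),.082))
E
```

```text
grip [ 0.5545 -0.2384  0.2051] 0.0035840219894446254
bar- [ 0.5252 -0.391   0.1612] 0.0004114789872806616
bar+ [ 0.5935 -0.0877  0.1535] 0.0011602346556942168
hookR [0.5634 0.0971 0.1906] 0.0009200162263806245
hookL [0.5463 0.3409 0.1823] 0.0037436692902903467
tray s [0.4852 0.4147 0.018 ]
tray s [0.6672 0.42   0.018 ]
tray s [0.6926 0.0267 0.018 ]
tray s [0.5161 0.0058 0.018 ]
tray d [0.5015 0.023  0.018 ]
tray d [0.6568 0.4429 0.018 ]
tray d [0.4647 0.4244 0.018 ]
[ 0.5246 -0.3899  0.16  ] [ 0.5995 -0.0958  0.16  ] [ 0.5587 -0.2388  0.205 ]
cups [ 0.3739 -0.0596  0.082 ] [0.3693 0.12   0.082 ]
```

```bash
cat >> h.py <<'E'
from scipy.spatial.transform import Rotation as Rn
np.set_printoptions(precision=4,suppress=True)
def rel(target,Rt=None,s=None):
    """shift/turn in current tool axes to reach TCP target(3), orientation Rt"""
    s=s or bot.observe(); R=Rn.from_euler('xyz',s['tool_rot']).as_matrix()
    t=R.T@(np.array(target)-s['position'])
    w=np.zeros(3) if Rt is None else Rn.from_matrix(R.T@Rt).as_rotvec(degrees=True)
    print("t",t.round(4),"w",w.round(2))
def down(yaw_deg,flip=False):
    """tool x down, tool y (jaws) along the world direction of yaw_deg"""
    a=np.radians(yaw_deg+(180 if flip else 0)); x=np.array([0,0,-1.]); y=np.array([np.cos(a),np.sin(a),0]); return np.c_[x,y,np.cross(x,y)]
E
python3 - <<'E'
from h import *
s=bot.observe(); R=Rn.from_euler('xyz',s['tool_rot']).as_matrix(); print(R)
K,d,Rc,t=cal("wrist"); c=-Rc.T@t
print("cam in tool",R.T@(c-s['position']),"cam z in tool",R.T@Rc[2], "cam x",R.T@Rc[0])
S=cal("scene");D=cal("side")
print("roll top",plane(D,(342,325),.22),"tube",plane(D,(291,310),.2))
for fl in (0,1):
  rel([.50,-.24,.35],down(-13.6,fl),s)
  rel([.555,-.24,.40],down(-13.6,fl),s)
E
```

```text
[[-0.0002  0.3503  0.9367]
 [-0.0008  0.9367 -0.3503]
 [-1.     -0.0008  0.0001]]
cam in tool [-0.1505 -0.0004 -0.0819] cam z in tool [0.9482 0.0004 0.3177] cam x [-0.0005  1.      0.0001]
roll top [0.4408 0.5697 0.22  ] tube [0.5686 0.5316 0.2   ]
t [-0.1251 -0.6745  0.5524] w [83.1   0.04  0.04]
t [-0.1751 -0.6553  0.6039] w [83.1   0.04  0.04]
t [-0.1251 -0.6745  0.5524] w [-96.9   -0.04   0.04]
t [-0.1751 -0.6553  0.6039] w [-96.9   -0.04   0.04]
```

```bash
python3 -m creep '[{"tx":-0.195,"ty":-0.21,"tz":0.25,"wx":41},{"tx":-0.195,"ty":-0.21,"tz":0.25,"wx":41},{"tx":-0.195,"ty":-0.21,"tz":0.25,"wx":41},{"tx":-0.195,"ty":-0.21,"tz":0.25,"wx":41},{"tx":-0.195,"ty":-0.21,"tz":0.25,"wx":41},{"tx":-0.195,"ty":-0.21,"tz":0.25,"wx":41},{"tx":-0.195,"ty":-0.21,"tz":0.25,"wx":41},{"tx":-0.195,"ty":-0.21,"tz":0.25,"wx":41}]'
python3 - <<'E'
from h import *
print(bot.observe()['qpos'])
rel([.545,-.24,.40],down(-13.6))
E
```

```text
[-1.2832  0.5219 -0.0363  1.5999  0.0212  1.0211 -0.1128]
t [-0.1751 -0.6588  0.5945] w [83.1   0.04  0.04]$[0]: bad value
```

```bash
python3 -m creep '[{"tx":-0.195,"ty":-0.21,"tz":0.25,"wx":41,"wy":0,"wz":0,"claw":0},{"tx":-0.195,"ty":-0.21,"tz":0.25,"wx":41,"wy":0,"wz":0,"claw":0},{"tx":-0.195,"ty":-0.21,"tz":0.25,"wx":41,"wy":0,"wz":0,"claw":0},{"tx":-0.195,"ty":-0.21,"tz":0.25,"wx":41,"wy":0,"wz":0,"claw":0},{"tx":-0.195,"ty":-0.21,"tz":0.25,"wx":41,"wy":0,"wz":0,"claw":0},{"tx":-0.195,"ty":-0.21,"tz":0.25,"wx":41,"wy":0,"wz":0,"claw":0},{"tx":-0.195,"ty":-0.21,"tz":0.25,"wx":41,"wy":0,"wz":0,"claw":0},{"tx":-0.195,"ty":-0.21,"tz":0.25,"wx":41,"wy":0,"wz":0,"claw":0}]'
python3 - <<'E'
from h import *
print(bot.observe()['qpos'])
rel([.545,-.24,.40],down(-13.6))
E
```

```text
clock: 0.95
position: [0.381, 0.2982, 0.4215]
tool_rot: [1.473, 1.569, 0.397]
force: [0.6, 0.2, 0.0]
grip_width: 0.0852
[-1.0104  0.1277  0.256   1.6653 -0.0325  1.3515 -0.2547]
t [ 0.0214 -0.1113  0.5516] w [41.94 -0.02 -0.08]
```

```bash
python3 -m creep '[{"tx":0.021,"ty":-0.111,"tz":0.552,"wx":42,"wy":0,"wz":0,"claw":0},{"tx":0.021,"ty":-0.111,"tz":0.552,"wx":42,"wy":0,"wz":0,"claw":0},{"tx":0.021,"ty":-0.111,"tz":0.552,"wx":42,"wy":0,"wz":0,"claw":0},{"tx":0.021,"ty":-0.111,"tz":0.552,"wx":42,"wy":0,"wz":0,"claw":0},{"tx":0.021,"ty":-0.111,"tz":0.552,"wx":42,"wy":0,"wz":0,"claw":0},{"tx":0.021,"ty":-0.111,"tz":0.552,"wx":42,"wy":0,"wz":0,"claw":0},{"tx":0.021,"ty":-0.111,"tz":0.552,"wx":42,"wy":0,"wz":0,"claw":0},{"tx":0.021,"ty":-0.111,"tz":0.552,"wx":42,"wy":0,"wz":0,"claw":0}]'
python3 - <<'E'
from h import *
cv2.imwrite("pics/w1.png",bot.grab_frame("wrist"))
print(bot.observe()['qpos'])
rel([.545,-.24,.40],down(-13.6))
E
```

```text
clock: 1.75
position: [0.4968, -0.083, 0.4061]
tool_rot: [2.255, 1.569, 0.446]
force: [0.6, 1.0, -0.4]
grip_width: 0.0856
[-0.482   0.2016  0.6657  1.6619 -0.1259  1.3196 -0.0396]
t [0.0064 0.0824 0.1333] w [-0.41  0.11 -0.15]
```

View pics/w1.png

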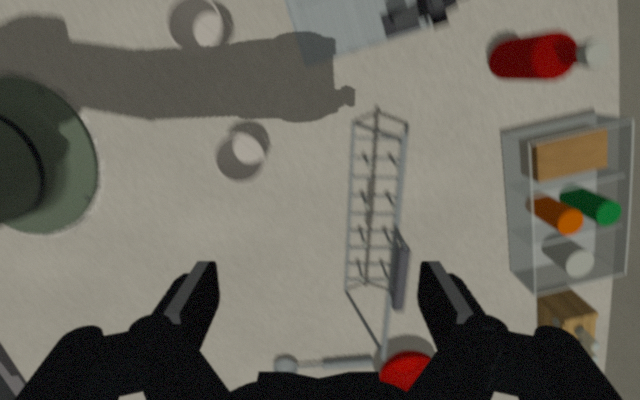

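```bash
python3 -m creep '[{"tx":0.006,"ty":0.06,"tz":0.1,"wx":0,"wy":0,"wz":0,"claw":0},{"tx":0.006,"ty":0.06,"tz":0.1,"wx":0,"wy":0,"wz":0,"claw":0},{"tx":0.006,"ty":0.06,"tz":0.1,"wx":0,"wy":0,"wz":0,"claw":0},{"tx":0.006,"ty":0.06,"tz":0.1,"wx":0,"wy":0,"wz":0,"claw":0},{"tx":0.006,"ty":0.06,"tz":0.1,"wx":0,"wy":0,"wz":0,"claw":0}]'
python3 - <<'E'
from h import *
print(bot.observe()['qpos'], bot.observe()['position'],bot.observe()['qd'])
import pickle
pickle.dump(cal("wrist"),open("w2.pkl","wb"))
cv2.imwrite("pics/w2.png",bot.grab_frame("wrist"))
E
```

```text
clock: 2.3
position: [0.5311, -0.2025, 0.3999]
tool_rot: [0.704, 1.568, -1.113]
force: [1.1, 1.3, 0.4]
grip_width: 0.0853
[-0.2384  0.3518  0.701   1.5224 -0.2281  1.3492  0.2365] [ 0.5311 -0.2025  0.3999] [-0.0306 -0.0197 -0.0098  0.0085  0.0011 -0.0018 -0.0064]
```

View pics/w2.png

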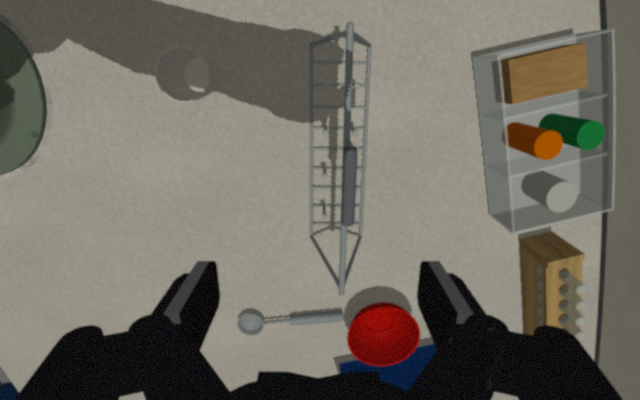

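Run:
```python
import cv2
b=cv2.imread("pics/w2.png")
cv2.imwrite("pics/w2z.png",cv2.resize(b[10:310,290:400],None,fx=2,fy=2,interpolation=cv2.INTER_CUBIC))
b=cv2.imread("pics/w1.png")
cv2.imwrite("pics/w1z.png",cv2.resize(b[90:380,320:430],None,fx=2,fy=2,interpolation=cv2.INTER_CUBIC))
```

```text
(no output)
```

View pics/w2z.png

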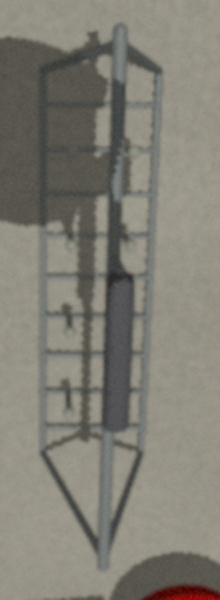

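View pics/w1z.png

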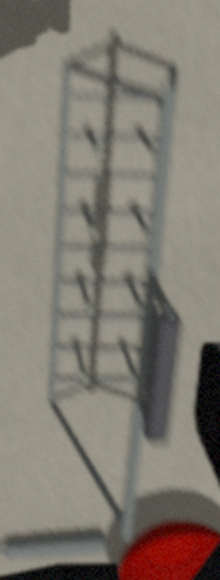

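Run:
```python
from h import *
import pickle
W=pickle.load(open("w2.pkl","rb"));S=cal("scene");D=cal("side")
s=lambda x,y:(220+x/3.3-.35,130+y/3.3-.35)
d=lambda x,y:(240+x/3-.33,140+y/3-.33)
print("bar+",tri([(W,(350,23.5)),(S,s(297,288)),(D,d(250,157))]),plane(W,(350,23.5),.16))
print("bar-",tri([(W,(341.5,293)),(S,s(62,424)),(D,d(330,50))]),plane(W,(341.5,293),.16))
print("grip",tri([(W,(349.3,186)),(S,s(184,308))]),plane(W,(349.3,186),.21))
print("sleeve ends",plane(W,(350,147.5),.213),plane(W,(348.5,225),.213))
```

```text
bar+ (array([ 0.5939, -0.0836,  0.1541]), np.float64(0.0041706200532304885)) [ 0.5956 -0.0807  0.16  ]
bar- (array([ 0.5215, -0.3895,  0.1609]), np.float64(0.005665826725747528)) [ 0.5157 -0.3905  0.16  ]
grip (array([ 0.5563, -0.2354,  0.2056]), np.float64(0.00015332982285675114)) [ 0.5561 -0.2341  0.21  ]
sleeve ends [ 0.5652 -0.195   0.213 ] [ 0.546  -0.2746  0.213 ]
```

Run:
```python
from h import *
rel([.556,-.235,.203],down(-14.2))
```

```text
t [0.1972 0.0317 0.0261] w [ 0.2   0.09 -0.12]
```

```bash
python3 -m creep '[{"tx":0.04,"ty":0.032,"tz":0.026,"wx":0.2,"wy":0.1,"wz":-0.1,"claw":0},{"tx":0.09,"ty":0.032,"tz":0.026,"wx":0.2,"wy":0.1,"wz":-0.1,"claw":0},{"tx":0.13,"ty":0.032,"tz":0.026,"wx":0.2,"wy":0.1,"wz":-0.1,"claw":0},{"tx":0.165,"ty":0.032,"tz":0.026,"wx":0.2,"wy":0.1,"wz":-0.1,"claw":0},{"tx":0.185,"ty":0.032,"tz":0.026,"wx":0.2,"wy":0.1,"wz":-0.1,"claw":0},{"tx":0.197,"ty":0.032,"tz":0.026,"wx":0.2,"wy":0.1,"wz":-0.1,"claw":0},{"tx":0.197,"ty":0.032,"tz":0.026,"wx":0.2,"wy":0.1,"wz":-0.1,"claw":0}]'
python3 - <<'E'
from h import *
cv2.imwrite("pics/w3.png",bot.grab_frame("wrist"))
print(bot.observe()['force'])
rel([.556,-.235,.203],down(-14.2))
E
```

```text
clock: 3.05
position: [0.5562, -0.2338, 0.2025]
tool_rot: [-2.118, 1.57, 2.348]
force: [0.1, -0.1, 0.2]
grip_width: 0.0855
[-0.2541  0.6226  0.035 ]
t [ 0.0007 -0.0005  0.0008] w [ 0.06 -0.02 -0.03]
```

View pics/w3.png

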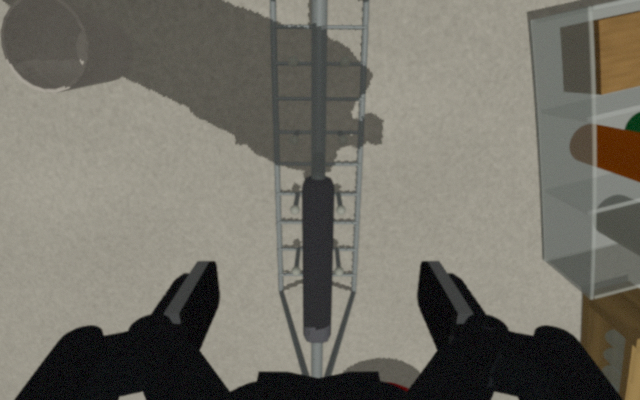

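```bash
python3 -m creep '[{"tx":0,"ty":0,"tz":0,"wx":0,"wy":0,"wz":0,"claw":1},{"tx":0,"ty":0,"tz":0,"wx":0,"wy":0,"wz":0,"claw":1},{"tx":0,"ty":0,"tz":0,"wx":0,"wy":0,"wz":0,"claw":1},{"tx":0,"ty":0,"tz":0,"wx":0,"wy":0,"wz":0,"claw":1},{"tx":0,"ty":0,"tz":0,"wx":0,"wy":0,"wz":0,"claw":1},{"tx":0,"ty":0,"tz":0,"wx":0,"wy":0,"wz":0,"claw":1},{"tx":0,"ty":0,"tz":0,"wx":0,"wy":0,"wz":0,"claw":1},{"tx":0,"ty":0,"tz":0,"wx":0,"wy":0,"wz":0,"claw":1}]' 25
python3 - <<'E'
from h import *
for i in range(3):print(bot.observe()['force'],bot.observe()['grip_width'])
E
```

```text
clock: 3.9
position: [0.5566, -0.2344, 0.204]
tool_rot: [2.142, 1.57, 0.324]
force: [-1.5, 1.7, 5.9]
grip_width: 0.0125
[-1.5384  1.7121  5.9268] 0.012475840468583584
[-1.5384  1.7121  5.9268] 0.012475840468583584
[-1.5384  1.7121  5.9268] 0.012475840468583584
```

```bash
python3 -m creep '[{"tx":-0.01,"ty":0,"tz":0,"wx":0,"wy":0,"wz":0,"claw":1},{"tx":-0.03,"ty":0,"tz":0,"wx":0,"wy":0,"wz":0,"claw":1},{"tx":-0.05,"ty":0,"tz":0,"wx":0,"wy":0,"wz":0,"claw":1},{"tx":-0.08,"ty":0,"tz":0,"wx":0,"wy":0,"wz":0,"claw":1},{"tx":-0.11,"ty":0,"tz":0,"wx":0,"wy":0,"wz":0,"claw":1},{"tx":-0.14,"ty":0,"tz":0,"wx":0,"wy":0,"wz":0,"claw":1},{"tx":-0.15,"ty":0,"tz":0,"wx":0,"wy":0,"wz":0,"claw":1},{"tx":-0.15,"ty":0,"tz":0,"wx":0,"wy":0,"wz":0,"claw":1}]'
python3 - <<'E'
from h import *
o=bot.observe();print(o['force'],o['moment'],o['grip_width'])
print(o['qpos'])
c=cal("wrist");import pickle;pickle.dump(c,open("w4.pkl","wb"))
cv2.imwrite("pics/w4.png",bot.grab_frame("wrist"));cv2.imwrite("pics/d4.png",bot.grab_frame("side"));cv2.imwrite("pics/s4.png",bot.grab_frame("scene"))
a=cv2.imread("pics/s4.png")
cv2.imwrite("pics/s4z.png",cv2.resize(a[90:290,220:420],None,fx=3,fy=3,interpolation=cv2.INTER_CUBIC))
E
```

```text
clock: 4.7
position: [0.5567, -0.2346, 0.3547]
tool_rot: [1.82, 1.568, 0.002]
force: [0.7, 0.8, -4.7]
grip_width: 0.0125
[ 0.6515  0.7829 -4.7393] [-0.0121 -0.0073  0.0476] 0.012476039062934853
[-0.1517  0.4517  0.6839  1.5075 -0.2928  1.2842  0.3186]
```

View pics/s4z.png

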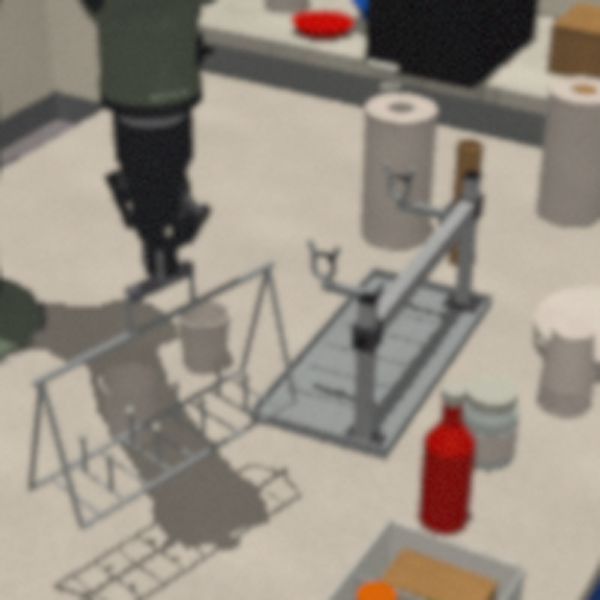

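View pics/w4.png

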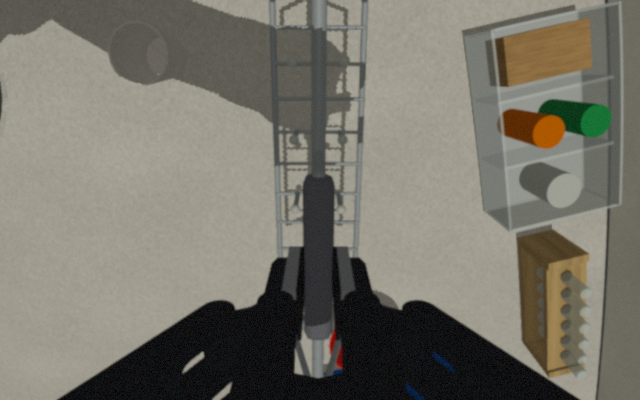

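View pics/d4.png

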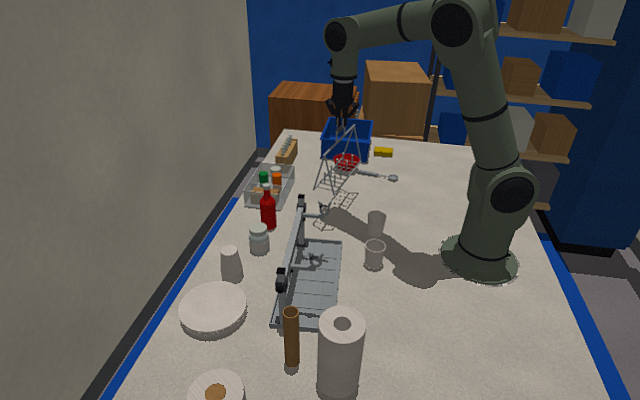

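Run:
```python
from h import *
o=bot.observe();R=Rn.from_euler('xyz',o['tool_rot']).as_matrix()
rel([.405,-.235,.36],down(-5))
rel([.405,.208,.36],down(4.2))
```

```text
t [-0.0075 -0.1463  0.0378] w [-9.14 -0.04  0.08]
t [-0.007  -0.2545 -0.3917] w [-18.34  -0.05   0.08]
```

```bash
python3 -m creep '[{"tx":-0.003,"ty":-0.01,"tz":0.003,"wx":-1,"wy":0,"wz":0,"claw":1},{"tx":-0.006,"ty":-0.035,"tz":0.01,"wx":-3,"wy":0,"wz":0,"claw":1},{"tx":-0.007,"ty":-0.065,"tz":0.018,"wx":-5,"wy":0,"wz":0,"claw":1},{"tx":-0.007,"ty":-0.095,"tz":0.025,"wx":-7,"wy":0,"wz":0,"claw":1},{"tx":-0.007,"ty":-0.12,"tz":0.031,"wx":-8,"wy":0,"wz":0,"claw":1},{"tx":-0.007,"ty":-0.138,"tz":0.035,"wx":-9,"wy":0,"wz":0,"claw":1},{"tx":-0.007,"ty":-0.146,"tz":0.025,"wx":-9.2,"wy":0,"wz":0,"claw":1},{"tx":-0.007,"ty":-0.146,"tz":0.015,"wx":-9.2,"wy":0,"wz":0,"claw":1}]'
python3 - <<'E'
from h import *
o=bot.observe();print(o['force'],o['grip_width'],o['qpos'])
rel([.405,.208,.36],down(4.2))
E
```

```text
clock: 5.65
position: [0.4093, -0.2127, 0.3593]
tool_rot: [-2.421, 1.568, 2.205]
force: [0.4, -0.5, -3.7]
grip_width: 0.0124
[ 0.3563 -0.487  -3.6997] 0.012430075235441276 [-0.2551  0.1395  0.6942  1.8407 -0.0969  1.197   0.3834]
t [ 0.0001 -0.0407 -0.4187] w [-9.16 -0.11  0.08]
```

```bash
python3 -m creep '[{"tx":0,"ty":-0.001,"tz":-0.01,"wx":-0.2,"wy":0,"wz":0,"claw":1},{"tx":0,"ty":-0.003,"tz":-0.03,"wx":-0.7,"wy":0,"wz":0,"claw":1},{"tx":0,"ty":-0.006,"tz":-0.06,"wx":-1.4,"wy":0,"wz":0,"claw":1},{"tx":0,"ty":-0.009,"tz":-0.09,"wx":-2,"wy":0,"wz":0,"claw":1},{"tx":0,"ty":-0.012,"tz":-0.12,"wx":-2.7,"wy":0,"wz":0,"claw":1},{"tx":0,"ty":-0.015,"tz":-0.15,"wx":-3.3,"wy":0,"wz":0,"claw":1},{"tx":0,"ty":-0.018,"tz":-0.18,"wx":-4,"wy":0,"wz":0,"claw":1},{"tx":0,"ty":-0.021,"tz":-0.21,"wx":-4.6,"wy":0,"wz":0,"claw":1}]'
python3 - <<'E'
from h import *
o=bot.observe();print(o['force'],o['grip_width'],o['qpos'])
rel([.405,.208,.36],down(4.2))
E
```

```text
clock: 6.45
position: [0.4063, 0.0, 0.3595]
tool_rot: [-2.308, 1.569, 2.4]
force: [0.9, -1.0, -3.8]
grip_width: 0.0125
[ 0.8625 -0.954  -3.7614] 0.012464550412199668 [-0.5892  0.0063  0.4523  1.9454 -0.0048  1.1919 -0.1398]
t [-0.0002 -0.0023 -0.208 ] w [-4.47 -0.09  0.09]
```

```bash
python3 -m creep '[{"tx":0,"ty":0,"tz":-0.03,"wx":-0.6,"wy":0,"wz":0,"claw":1},{"tx":0,"ty":-0.001,"tz":-0.06,"wx":-1.3,"wy":0,"wz":0,"claw":1},{"tx":0,"ty":-0.001,"tz":-0.09,"wx":-2,"wy":0,"wz":0,"claw":1},{"tx":0,"ty":-0.002,"tz":-0.12,"wx":-2.7,"wy":0,"wz":0,"claw":1},{"tx":0,"ty":-0.002,"tz":-0.15,"wx":-3.4,"wy":0,"wz":0,"claw":1},{"tx":0,"ty":-0.002,"tz":-0.18,"wx":-4,"wy":0,"wz":0,"claw":1},{"tx":0,"ty":-0.002,"tz":-0.2,"wx":-4.4,"wy":-0.1,"wz":0.1,"claw":1},{"tx":0,"ty":-0.002,"tz":-0.208,"wx":-4.5,"wy":-0.1,"wz":0.1,"claw":1}]'; python3 -m creep '[{"tx":0,"ty":0,"tz":0,"wx":0,"wy":0,"wz":0,"claw":1},{"tx":0,"ty":0,"tz":0,"wx":0,"wy":0,"wz":0,"claw":1}]';python3 - <<'E'
from h import *
o=bot.observe();print(o['force'],o['moment'],o['grip_width'],o['position'])
import pickle;pickle.dump(cal("wrist"),open("w5.pkl","wb"))
for n in ("wrist","side","scene"): cv2.imwrite(f"pics/{n}5.png",bot.grab_frame(n))
a=cv2.imread("pics/scene5.png")
cv2.imwrite("pics/s5z.png",cv2.resize(a[90:260,240:410],None,fx=3.5,fy=3.5,interpolation=cv2.INTER_CUBIC))
a=cv2.imread("pics/side5.png")
cv2.imwrite("pics/d5z.png",cv2.resize(a[170:340,250:420],None,fx=3.5,fy=3.5,interpolation=cv2.INTER_CUBIC))
E
```

```text
clock: 7.25
position: [0.4047, 0.2104, 0.3591]
tool_rot: [-0.839, 1.57, -2.333]
force: [0.0, -0.6, -4.1]
grip_width: 0.0128
clock: 7.45
position: [0.4046, 0.2099, 0.3588]
tool_rot: [-0.774, 1.569, -2.268]
force: [0.8, -1.4, -4.0]
grip_width: 0.0128
[ 0.7795 -1.4271 -3.9957] [-0.1368 -0.0061 -0.0189] 0.012774300554936118 [0.4046 0.2099 0.3588]
```

View pics/s5z.png

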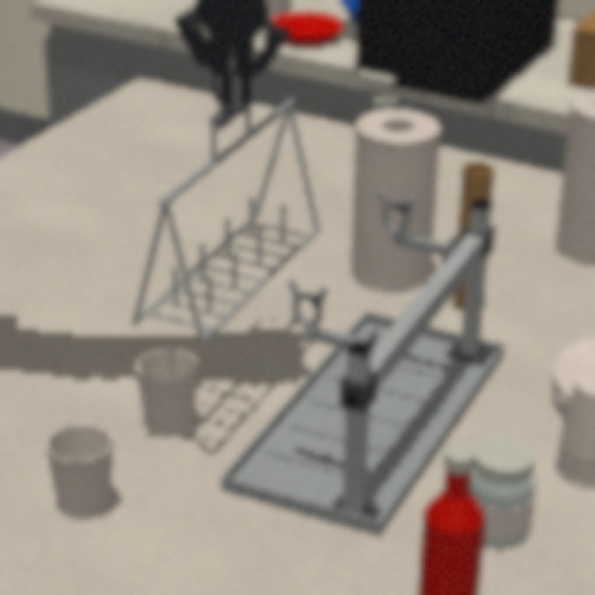

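View pics/d5z.png

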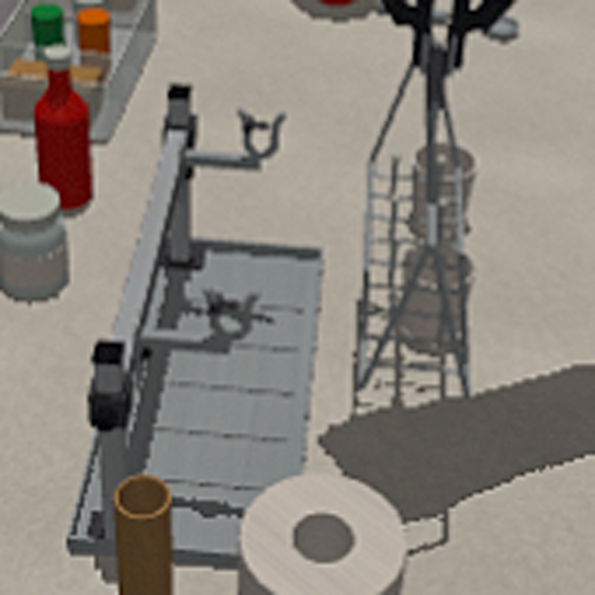

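View pics/wrist5.png

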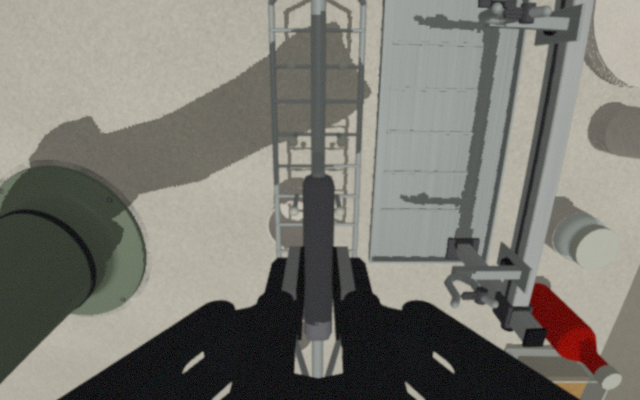

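Run:
```python
import cv2
a=cv2.imread("pics/wrist5.png")
f=6;i=cv2.INTER_CUBIC
p=cv2.resize(a[0:50,460:580],None,fx=f,fy=f,interpolation=i)
cv2.imwrite("pics/w5L.png",p)
cv2.imwrite("pics/w5R.png",cv2.resize(a[240:340,430:550],None,fx=f-1,fy=f-1,interpolation=i))
s=cv2.imread("pics/scene5.png");d=cv2.imread("pics/side5.png")
A=cv2.resize(s[138:193,315:375],None,fx=6,fy=6,interpolation=i)
B=cv2.resize(d[195:275,285:345],None,fx=6,fy=6,interpolation=i)
import numpy as np
H=np.zeros((480,730,3),np.uint8);H[:330,:360]=A;H[:480,370:730]=B
cv2.imwrite("pics/sd5h.png",H)
```

```text
(no output)
```

View pics/w5L.png

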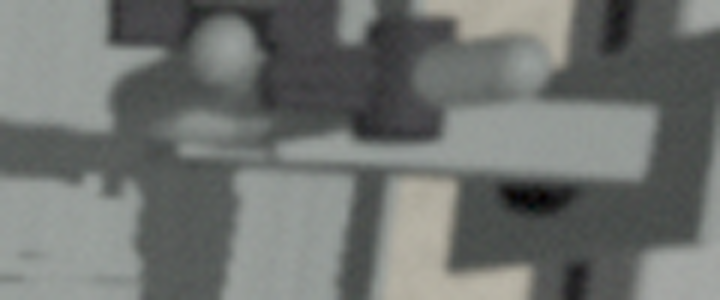

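View pics/w5R.png

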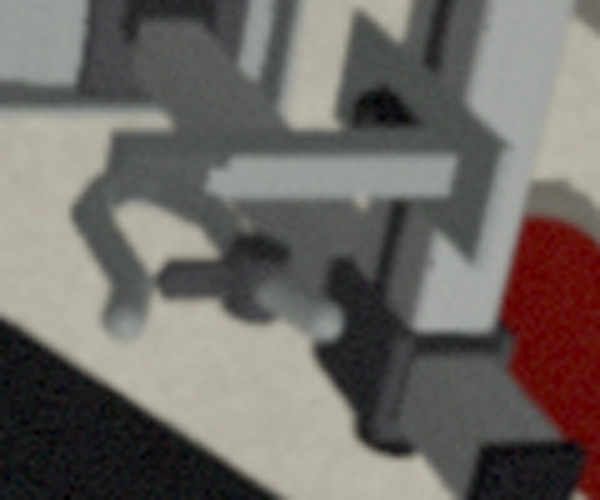

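View pics/sd5h.png

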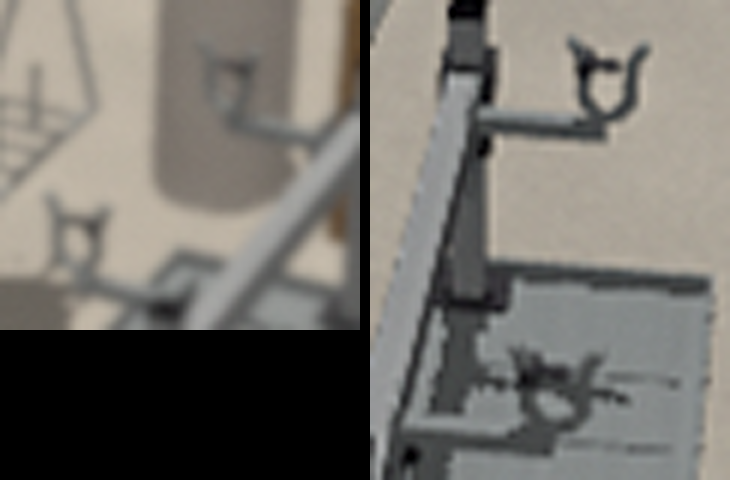

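Run:
```python
from h import *
import pickle
W=pickle.load(open("w5.pkl","rb"));S=cal("scene");D=cal("side")
T={"Ln":((497.1,8.3),(348.8,144.6),(322.9,253.8)),"Lf":((547.6,10.4),(356.3,145.9),(309.3,252.9)),
"Rn":((454.2,303.2),(322.9,170.9),(330.1,202.6)),"Rf":((494.6,304.0),(331.8,172.3),(318.3,201.8))}
P={}
for k,(w,s,d) in T.items():
    P[k]=tri([(W,w),(S,s),(D,d)])[0]
    print(k,tri([(W,w),(S,s),(D,d)]),tri([(W,w),(S,s)])[0],tri([(W,w),(D,d)])[0])
L=(P["Ln"]+P["Lf"])/2;R=(P["Rn"]+P["Rf"])/2;print(L,R,(L+R)/2,np.degrees(np.arctan2(-(L-R)[0],(L-R)[1])),np.linalg.norm((L-R)[:2]))
# rack bar as held
s=lambda x,y:(240+x/3.5-.36,90+y/3.5-.36)
d=lambda x,y:(250+x/3.5-.36,170+y/3.5-.36)
print("bar-",tri([(S,s(165,204)),(D,d(437,40))]),"bar+",tri([(S,s(292,103)),(D,d(432,248))]))
```

```text
Ln (array([0.5238, 0.3498, 0.2302]), np.float64(0.00225690647486808)) [0.525  0.3509 0.2287] [0.5226 0.3507 0.2332]
Lf (array([0.5598, 0.3524, 0.2317]), np.float64(0.003303989724092047)) [0.5603 0.352  0.2322] [0.5602 0.3539 0.2335]
Rn (array([0.5418, 0.0976, 0.2312]), np.float64(0.002249113662568148)) [0.5427 0.0981 0.2301] [0.5395 0.1026 0.2365]
Rf (array([0.5791, 0.1012, 0.2334]), np.float64(0.0016470865209380148)) [0.5795 0.1011 0.2333] [0.5784 0.1039 0.2358]
[0.5418 0.3511 0.231 ] [0.5604 0.0994 0.2323] [0.5511 0.2252 0.2316] 4.241179523549861 0.2524232726699908
bar- (array([0.4079, 0.0612, 0.3079]), np.float64(0.0028226330037638614)) bar+ (array([0.3932, 0.3638, 0.3092]), np.float64(0.0012708947175073065))
```

Run:
```python
from h import *
m=np.array([.551,.225]);u=np.array([np.cos(np.radians(4.2)),np.sin(np.radians(4.2))])
for x,z in ((-.08,.358),(-.08,.306),(0,.306)):
    rel([*(m+x*u),z],down(4.24))
```

```text
t [ 0.0011  0.0669 -0.0046] w [0.11 0.05 0.04]
t [ 0.0531  0.067  -0.0046] w [0.11 0.05 0.04]
t [ 0.0531  0.147  -0.0044] w [0.11 0.05 0.04]
```

```bash
python3 -m creep '[{"tx":0,"ty":0.02,"tz":-0.002,"wx":0,"wy":0,"wz":0,"claw":1},{"tx":0.001,"ty":0.045,"tz":-0.004,"wx":0,"wy":0,"wz":0,"claw":1},{"tx":0.003,"ty":0.062,"tz":-0.005,"wx":0.1,"wy":0,"wz":0,"claw":1},{"tx":0.015,"ty":0.067,"tz":-0.005,"wx":0.1,"wy":0,"wz":0,"claw":1},{"tx":0.035,"ty":0.067,"tz":-0.005,"wx":0.1,"wy":0,"wz":0,"claw":1},{"tx":0.048,"ty":0.067,"tz":-0.005,"wx":0.1,"wy":0,"wz":0,"claw":1},{"tx":0.053,"ty":0.067,"tz":-0.005,"wx":0.1,"wy":0,"wz":0,"claw":1},{"tx":0.053,"ty":0.067,"tz":-0.005,"wx":0.1,"wy":0,"wz":0,"claw":1}]'
python3 - <<'E'
from h import *
o=bot.observe();print(o['force'],o['moment'],o['grip_width'],o['position'])
import pickle;pickle.dump(cal("wrist"),open("w6.pkl","wb"))
for n in ("wrist","side"): cv2.imwrite(f"pics/{n}6.png",bot.grab_frame(n))
a=cv2.imread("pics/side6.png")
cv2.imwrite("pics/d6z.png",cv2.resize(a[170:320,270:400],None,fx=4,fy=4,interpolation=cv2.INTER_CUBIC))
E
```

```text
clock: 8.4
position: [0.4708, 0.2191, 0.3057]
tool_rot: [-0.875, 1.569, -2.372]
force: [-0.8, -0.2, -4.2]
grip_width: 0.0131
[-0.8385 -0.1805 -4.2077] [0.0108 0.0277 0.0326] 0.013086542707626464 [0.4708 0.2191 0.3057]
```

View pics/d6z.png

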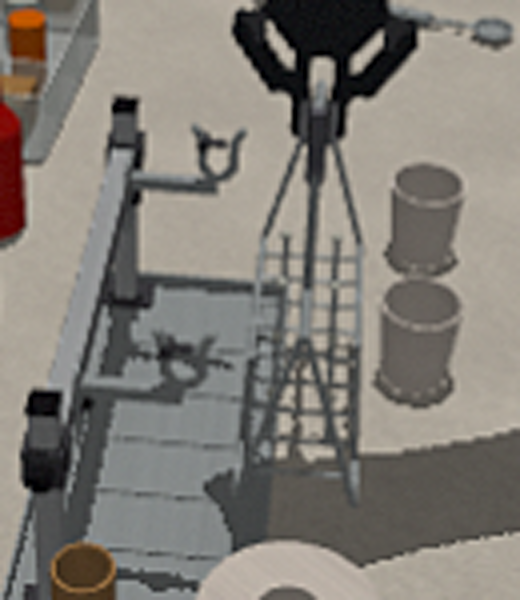

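View pics/wrist6.png

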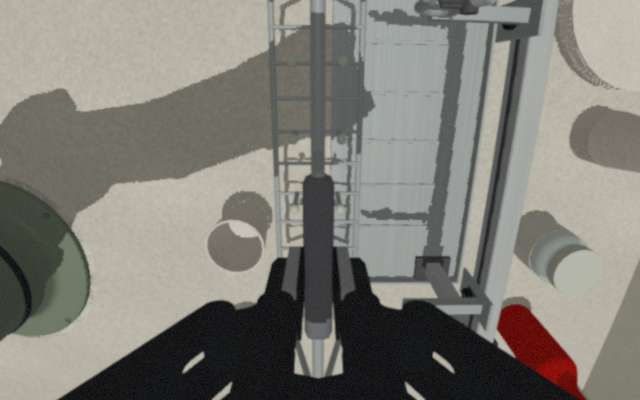

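```bash
python3 -m creep '[{"tx":0,"ty":0.01,"tz":0,"wx":0,"wy":0,"wz":0,"claw":1},{"tx":0,"ty":0.025,"tz":0,"wx":0,"wy":0,"wz":0,"claw":1},{"tx":0,"ty":0.04,"tz":0,"wx":0,"wy":0,"wz":0,"claw":1},{"tx":0,"ty":0.055,"tz":0,"wx":0,"wy":0,"wz":0,"claw":1},{"tx":0,"ty":0.07,"tz":0,"wx":0,"wy":0,"wz":0,"claw":1},{"tx":0,"ty":0.078,"tz":0,"wx":0,"wy":0,"wz":0,"claw":1},{"tx":0,"ty":0.08,"tz":0,"wx":0,"wy":0,"wz":0,"claw":1},{"tx":0,"ty":0.08,"tz":0,"wx":0,"wy":0,"wz":0,"claw":1}]'
python3 - <<'E'
from h import *
o=bot.observe();print(o['force'],o['moment'],o['grip_width'],o['position'])
rel([.551,.225,.306],down(4.24))
for n in ("scene","side"): cv2.imwrite(f"pics/{n}7.png",bot.grab_frame(n))
s=cv2.imread("pics/scene7.png");d=cv2.imread("pics/side7.png");i=cv2.INTER_CUBIC
cv2.imwrite("pics/s7z.png",cv2.resize(s[110:220,290:390],None,fx=5.4,fy=5.4,interpolation=i))
cv2.imwrite("pics/d7z.png",cv2.resize(d[160:290,270:370],None,fx=4.6,fy=4.6,interpolation=i))
E
```

```text
clock: 9.3
position: [0.551, 0.2253, 0.3067]
tool_rot: [-0.664, 1.57, -2.161]
force: [-0.3, 1.2, -5.0]
grip_width: 0.0129
[-0.3035  1.2051 -4.9907] [ 0.0151  0.1651 -0.023 ] 0.01293792148963855 [0.551  0.2253 0.3067]
t [ 0.0007 -0.0001  0.0003] w [-0.01  0.03  0.02]
```

View pics/s7z.png

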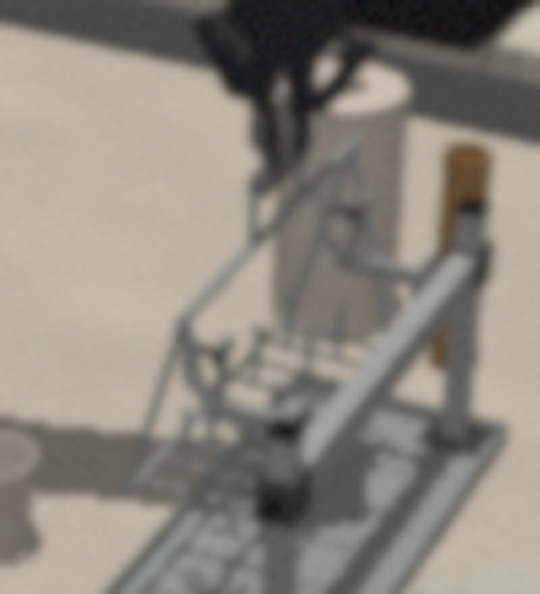

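View pics/d7z.png

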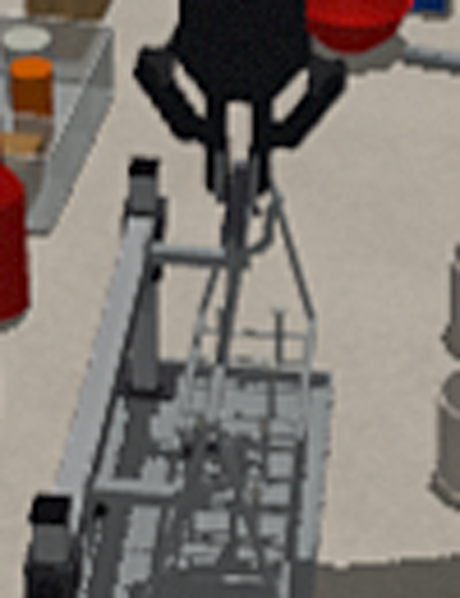

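Run:
```python
from h import *
S=cal("scene");D=cal("side")
y=np.array([-np.sin(np.radians(4.24)),np.cos(np.radians(4.24)),0])
p=np.array([.551,.2253,.262])
for k in (-.158,.158):
  print(k,(proj(S,p+k*y)-[290,110])*5.4,(proj(D,p+k*y)-[270,160])*4.6)
```

```text
-0.158 [182.6706 313.1664] [252.9208 136.1039]
0.158 [355.7995 135.2465] [204.665  424.8057]
```

```bash
python3 -m creep '[{"tx":0.004,"ty":0,"tz":0,"wx":0,"wy":0,"wz":0,"claw":1},{"tx":0.008,"ty":0,"tz":0,"wx":0,"wy":0,"wz":0,"claw":1},{"tx":0.013,"ty":0,"tz":0,"wx":0,"wy":0,"wz":0,"claw":1},{"tx":0.018,"ty":0,"tz":0,"wx":0,"wy":0,"wz":0,"claw":1},{"tx":0.022,"ty":0,"tz":0,"wx":0,"wy":0,"wz":0,"claw":1},{"tx":0.024,"ty":0,"tz":0,"wx":0,"wy":0,"wz":0,"claw":1}]'; python3 -m creep '[{"tx":0,"ty":0,"tz":0,"wx":0,"wy":0,"wz":0,"claw":1}]'
python3 - <<'E'
from h import *
o=bot.observe();print(o['force'],o['moment'],o['position'])
for n in ("scene","side"): cv2.imwrite(f"pics/{n}8.png",bot.grab_frame(n))
s=cv2.imread("pics/scene8.png");d=cv2.imread("pics/side8.png");i=cv2.INTER_CUBIC
cv2.imwrite("pics/s8z.png",cv2.resize(s[130:210,310:380],None,fx=7,fy=7,interpolation=i))
cv2.imwrite("pics/d8z.png",cv2.resize(d[190:290,280:360],None,fx=6,fy=6,interpolation=i))
o=bot.observe();print(o['force'],o['moment'],o['position'])
E
```

```text
clock: 10.0
position: [0.5504, 0.2254, 0.2822]
tool_rot: [-1.091, 1.57, -2.588]
force: [0.1, 0.3, -3.8]
grip_width: 0.0125
clock: 10.1
position: [0.5504, 0.2253, 0.2819]
tool_rot: [-1.106, 1.569, -2.602]
force: [-0.4, 0.7, -4.7]
grip_width: 0.0127
[-0.3526  0.6854 -4.6877] [ 0.0134 -0.0946  0.0328] [0.5504 0.2253 0.2819]
[-0.5342  0.1735 -4.8472] [-0.0109  0.0299 -0.0413] [0.5505 0.2254 0.2822]
```

View pics/s8z.png

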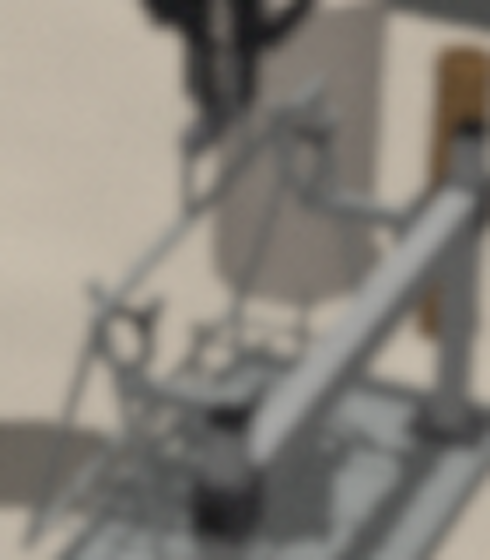

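View pics/d8z.png

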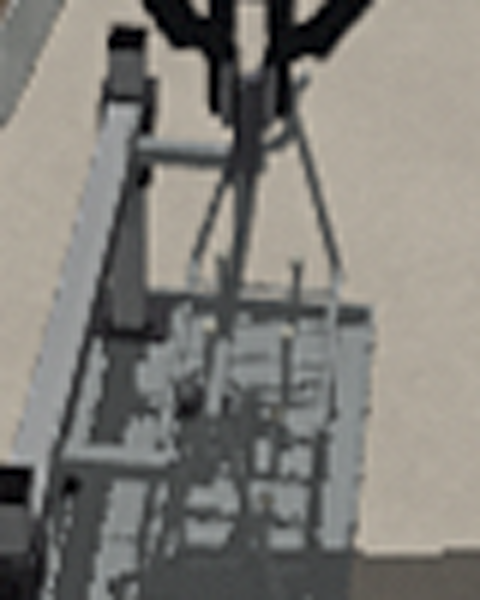

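```bash
python3 -m creep '[{"tx":0.002,"ty":0,"tz":0,"wx":0,"wy":0,"wz":0,"claw":1},{"tx":0.004,"ty":0,"tz":0,"wx":0,"wy":0,"wz":0,"claw":1},{"tx":0.006,"ty":0,"tz":0,"wx":0,"wy":0,"wz":0,"claw":1},{"tx":0.006,"ty":0,"tz":0,"wx":0,"wy":0,"wz":0,"claw":1}]'; python3 -m creep '[{"tx":0.002,"ty":0,"tz":0,"wx":0,"wy":0,"wz":0,"claw":1},{"tx":0.004,"ty":0,"tz":0,"wx":0,"wy":0,"wz":0,"claw":1},{"tx":0.004,"ty":0,"tz":0,"wx":0,"wy":0,"wz":0,"claw":1}]';  python3 - <<'E'
from h import *
o=bot.observe();print(o['force'],o['moment'],o['position'])
rel([.551,.225,.272],down(4.24))
E
```

```text
clock: 10.6
position: [0.5504, 0.2253, 0.2759]
tool_rot: [-1.075, 1.569, -2.572]
force: [0.2, -0.7, -2.7]
grip_width: 0.0125
clock: 10.9
position: [0.5503, 0.2253, 0.2716]
tool_rot: [-1.077, 1.569, -2.574]
force: [-1.1, -0.4, -4.5]
grip_width: 0.0125
[-1.1067 -0.4195 -4.4655] [-0.0864 -0.025  -0.0066] [0.5503 0.2253 0.2716]
t [-0.0004  0.0007  0.0003] w [0.01 0.05 0.1 ]
```

```bash
for i in 1; do python3 -m creep '[{"tx":0.001,"ty":0,"tz":0,"wx":0,"wy":0,"wz":0,"claw":1},{"tx":0.002,"ty":0,"tz":0,"wx":0,"wy":0,"wz":0,"claw":1},{"tx":0.002,"ty":0,"tz":0,"wx":0,"wy":0,"wz":0,"claw":1}]'; done; python3 -m creep '[{"tx":0.001,"ty":0,"tz":0,"wx":0,"wy":0,"wz":0,"claw":1},{"tx":0.002,"ty":0,"tz":0,"wx":0,"wy":0,"wz":0,"claw":1},{"tx":0.002,"ty":0,"tz":0,"wx":0,"wy":0,"wz":0,"claw":1}]'
python3 - <<'E'
from h import *
o=bot.observe();print(o['force'],o['moment'],o['position'])
E
```

```text
clock: 11.2
position: [0.5503, 0.2252, 0.2696]
tool_rot: [-1.027, 1.569, -2.523]
force: [0.2, 0.5, -0.6]
grip_width: 0.0127
clock: 11.5
position: [0.5503, 0.2252, 0.2676]
tool_rot: [-1.065, 1.569, -2.562]
force: [-1.0, -0.6, -1.5]
grip_width: 0.0124
[-1.0345 -0.6372 -1.519 ] [-0.0826  0.1307 -0.0264] [0.5503 0.2252 0.2676]
```

```bash
python3 -m creep '[{"tx":0.001,"ty":0,"tz":0,"wx":0,"wy":0,"wz":0,"claw":1},{"tx":0.002,"ty":0,"tz":0,"wx":0,"wy":0,"wz":0,"claw":1},{"tx":0.002,"ty":0,"tz":0,"wx":0,"wy":0,"wz":0,"claw":1}]';python3 - <<'E'
from h import *
o=bot.observe();print(o['force'],o['moment'])
E
python3 -m creep '[{"tx":0.001,"ty":0,"tz":0,"wx":0,"wy":0,"wz":0,"claw":1},{"tx":0.002,"ty":0,"tz":0,"wx":0,"wy":0,"wz":0,"claw":1},{"tx":0.002,"ty":0,"tz":0,"wx":0,"wy":0,"wz":0,"claw":1}]';python3 - <<'E'
from h import *
o=bot.observe();print(o['force'],o['moment'])
E
python3 -m creep '[{"tx":0.001,"ty":0,"tz":0,"wx":0,"wy":0,"wz":0,"claw":1},{"tx":0.002,"ty":0,"tz":0,"wx":0,"wy":0,"wz":0,"claw":1},{"tx":0.002,"ty":0,"tz":0,"wx":0,"wy":0,"wz":0,"claw":1}]'
python3 - <<'E'
from h import *
o=bot.observe();print(o['force'],o['moment'],o['position'])
E
```

```text
clock: 11.8
position: [0.5503, 0.2253, 0.2655]
tool_rot: [-1.063, 1.569, -2.56]
force: [-0.8, -0.1, -0.4]
grip_width: 0.0124
[-0.8266 -0.0697 -0.3852] [-0.0182  0.0676  0.0517]
clock: 12.1
position: [0.5504, 0.2253, 0.2635]
tool_rot: [-1.043, 1.569, -2.539]
force: [-0.3, 0.8, 2.3]
grip_width: 0.0131
[-0.2579  0.8236  2.2872] [ 0.0102 -0.0434 -0.0231]
clock: 12.4
position: [0.5502, 0.2253, 0.2613]
tool_rot: [-1.111, 1.569, -2.608]
force: [-1.0, -0.4, 0.6]
grip_width: 0.0126
[-1.0431 -0.3758  0.6197] [-0.0612  0.2476 -0.0429] [0.5502 0.2253 0.2613]
```

Gates are yielding gently (about 5–6 N load together). Continuing.

```bash
python3 -m creep '[{"tx":0.001,"ty":0,"tz":0,"wx":0,"wy":0,"wz":0,"claw":1},{"tx":0.002,"ty":0,"tz":0,"wx":0,"wy":0,"wz":0,"claw":1},{"tx":0.002,"ty":0,"tz":0,"wx":0,"wy":0,"wz":0,"claw":1}]' && python3 -m creep '[{"tx":0.001,"ty":0,"tz":0,"wx":0,"wy":0,"wz":0,"claw":1},{"tx":0.002,"ty":0,"tz":0,"wx":0,"wy":0,"wz":0,"claw":1},{"tx":0.002,"ty":0,"tz":0,"wx":0,"wy":0,"wz":0,"claw":1}]'
python3 - <<'E'
from h import *
o=bot.observe();print(o['force'],o['moment'],o['position'])
for n in ("scene","side"): cv2.imwrite(f"pics/{n}9.png",bot.grab_frame(n))
s=cv2.imread("pics/scene9.png");i=cv2.INTER_CUBIC
cv2.imwrite("pics/s9z.png",cv2.resize(s[130:210,310:380],None,fx=7,fy=7,interpolation=i))
E
```

```text
clock: 12.7
position: [0.55, 0.2252, 0.2591]
tool_rot: [-1.127, 1.568, -2.623]
force: [-1.8, -1.3, 0.8]
grip_width: 0.0128
clock: 13.0
position: [0.5498, 0.2252, 0.2568]
tool_rot: [-1.154, 1.568, -2.651]
force: [-1.5, -0.8, 0.8]
grip_width: 0.0127
[-1.5335 -0.7993  0.826 ] [-0.1495  0.6061 -0.0646] [0.5498 0.2252 0.2568]
```

View pics/s9z.png

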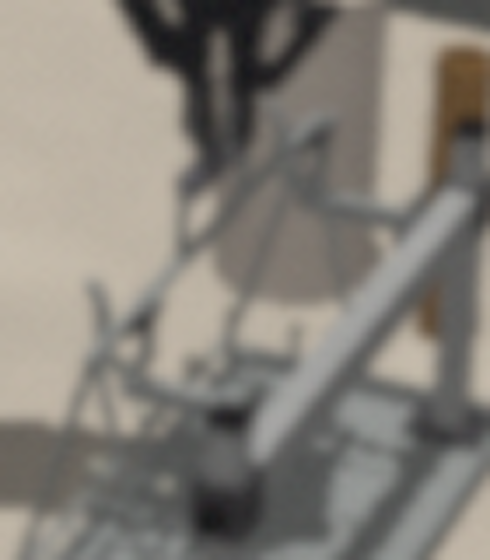

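```bash
python3 -m creep '[{"tx":0.001,"ty":0,"tz":0,"wx":0,"wy":0,"wz":0,"claw":1},{"tx":0.002,"ty":0,"tz":0,"wx":0,"wy":0,"wz":0,"claw":1},{"tx":0.002,"ty":0,"tz":0,"wx":0,"wy":0,"wz":0,"claw":1}]'
python3 - <<'E'
from h import *
o=bot.observe();print(o['force'],o['moment'],o['position'])
E
python3 -m creep '[{"tx":0.001,"ty":0,"tz":0,"wx":0,"wy":0,"wz":0,"claw":1},{"tx":0.002,"ty":0,"tz":0,"wx":0,"wy":0,"wz":0,"claw":1},{"tx":0.002,"ty":0,"tz":0,"wx":0,"wy":0,"wz":0,"claw":1}]'
python3 - <<'E'
from h import *
o=bot.observe();print(o['force'],o['moment'],o['position'])
rel([.551,.225,.272],down(4.24))
E
```

```text
clock: 13.4
position: [0.5496, 0.225, 0.2547]
tool_rot: [-1.155, 1.567, -2.651]
force: [-2.9, -0.7, 0.2]
grip_width: 0.0125
[-2.8667 -0.6589  0.2353] [-0.2693  0.832  -0.1072] [0.5496 0.225  0.2547]
clock: 13.7
position: [0.5497, 0.2251, 0.2524]
tool_rot: [-1.124, 1.567, -2.62]
force: [-0.5, 0.6, -2.6]
grip_width: 0.0125
[-0.5138  0.5784 -2.5631] [0.1037 0.1339 0.0936] [0.5497 0.2251 0.2524]
t [-0.0196  0.0013  0.0002] w [0.02 0.09 0.19]
```

```bash
python3 -m creep '[{"tx":0.001,"ty":0,"tz":0,"wx":0,"wy":0,"wz":0,"claw":1},{"tx":0.0015,"ty":0,"tz":0,"wx":0,"wy":0,"wz":0,"claw":1},{"tx":0.0015,"ty":0,"tz":0,"wx":0,"wy":0,"wz":0,"claw":1}]'
python3 - <<'E'
from h import *
o=bot.observe();print(o['force'],o['moment'],o['position'])
E
python3 -m creep '[{"tx":0.001,"ty":0,"tz":0,"wx":0,"wy":0,"wz":0,"claw":1},{"tx":0.0015,"ty":0,"tz":0,"wx":0,"wy":0,"wz":0,"claw":1},{"tx":0.0015,"ty":0,"tz":0,"wx":0,"wy":0,"wz":0,"claw":1}]'
python3 - <<'E'
from h import *
o=bot.observe();print(o['force'],o['moment'],o['position'])
E
```

```text
clock: 14.0
position: [0.5497, 0.2251, 0.2508]
tool_rot: [-1.117, 1.567, -2.613]
force: [-0.6, -0.6, -2.1]
grip_width: 0.0125
[-0.6228 -0.6384 -2.1026] [0.0147 0.134  0.1044] [0.5497 0.2251 0.2508]
clock: 14.3
position: [0.5497, 0.2251, 0.2492]
tool_rot: [-1.112, 1.567, -2.608]
force: [-1.8, -0.6, -3.9]
grip_width: 0.0127
[-1.7618 -0.5867 -3.8662] [-0.0755  0.1494  0.0831] [0.5497 0.2251 0.2492]
```

```bash
python3 -m creep '[{"tx":0.001,"ty":0,"tz":0,"wx":0,"wy":0,"wz":0,"claw":1},{"tx":0.0015,"ty":0,"tz":0,"wx":0,"wy":0,"wz":0,"claw":1},{"tx":0.0015,"ty":0,"tz":0,"wx":0,"wy":0,"wz":0,"claw":1}]'
python3 - <<'E'
from h import *
o=bot.observe();print(o['force'],o['moment'],o['position'])
E
python3 -m creep '[{"tx":0.001,"ty":0,"tz":0,"wx":0,"wy":0,"wz":0,"claw":1},{"tx":0.0015,"ty":0,"tz":0,"wx":0,"wy":0,"wz":0,"claw":1},{"tx":0.0015,"ty":0,"tz":0,"wx":0,"wy":0,"wz":0,"claw":1}]'
python3 - <<'E'
from h import *
o=bot.observe();print(o['force'],o['moment'],o['position'])
for n in ("scene","side"): cv2.imwrite(f"pics/{n}10.png",bot.grab_frame(n))
s=cv2.imread("pics/scene10.png");d=cv2.imread("pics/side10.png");i=cv2.INTER_CUBIC
cv2.imwrite("pics/s10z.png",cv2.resize(s[130:210,310:380],None,fx=7,fy=7,interpolation=i))
cv2.imwrite("pics/d10z.png",cv2.resize(d[190:290,280:360],None,fx=6,fy=6,interpolation=i))
E
```

```text
clock: 14.6
position: [0.5497, 0.2253, 0.2478]
tool_rot: [-1.171, 1.567, -2.667]
force: [-0.5, 0.8, -0.6]
grip_width: 0.0126
[-0.4809  0.8215 -0.6477] [0.3136 0.1672 0.037 ] [0.5497 0.2253 0.2478]
clock: 14.9
position: [0.5496, 0.2254, 0.2461]
tool_rot: [-1.194, 1.567, -2.69]
force: [-1.8, 1.4, -2.9]
grip_width: 0.0124
[-1.8117  1.4318 -2.9292] [0.3725 0.351  0.1243] [0.5496 0.2254 0.2461]
```

View pics/s10z.png

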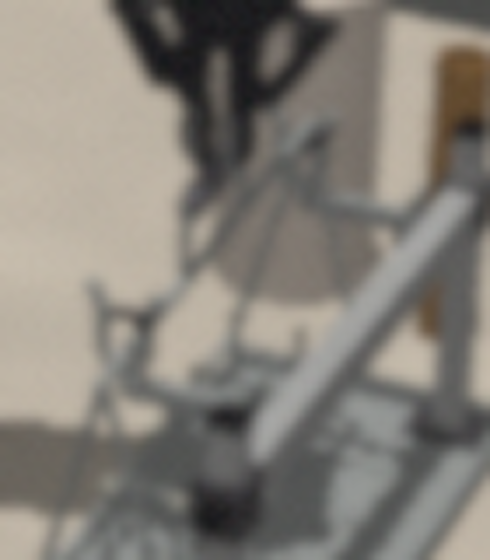

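View pics/d10z.png

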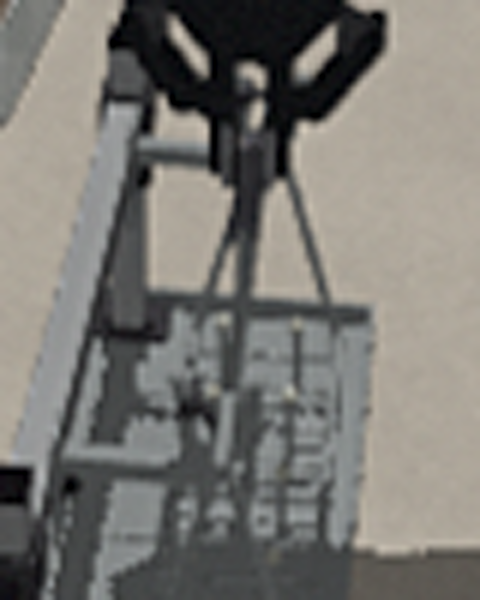

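Run:
```python
import cv2,numpy as np
i=cv2.INTER_CUBIC
s=[cv2.imread(f"pics/scene{k}.png") for k in (8,9,10)]
H=np.hstack([cv2.resize(a[138:168,342:372],None,fx=8,fy=8,interpolation=i) for a in s])
G=np.hstack([cv2.resize(a[165:195,316:346],None,fx=8,fy=8,interpolation=i) for a in s])
cv2.imwrite("pics/cmp.png",np.vstack([H,G]))
```

```text
(no output)
```

View pics/cmp.png

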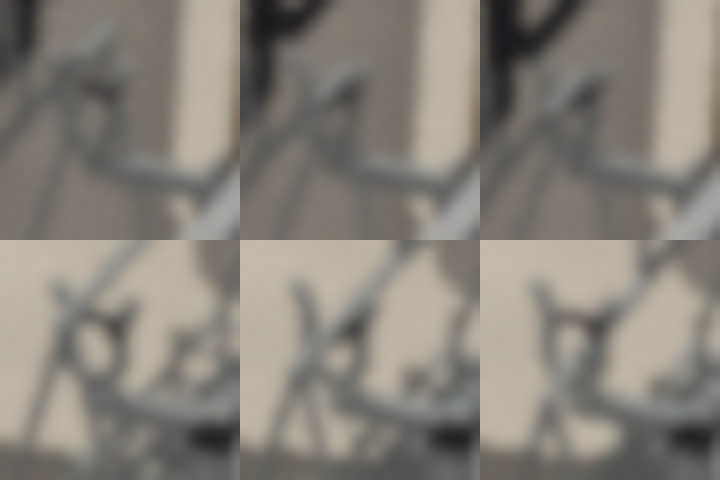

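```bash
python3 -m creep '[{"tx":0.001,"ty":0,"tz":0,"wx":0,"wy":0,"wz":0,"claw":1},{"tx":0.0015,"ty":0,"tz":0,"wx":0,"wy":0,"wz":0,"claw":1},{"tx":0.0015,"ty":0,"tz":0,"wx":0,"wy":0,"wz":0,"claw":1}]'
python3 - <<'E'
from h import *
o=bot.observe();print(o['force'],o['moment'],o['position'])
E
python3 -m creep '[{"tx":0.001,"ty":0,"tz":0,"wx":0,"wy":0,"wz":0,"claw":1},{"tx":0.0015,"ty":0,"tz":0,"wx":0,"wy":0,"wz":0,"claw":1},{"tx":0.0015,"ty":0,"tz":0,"wx":0,"wy":0,"wz":0,"claw":1}]'
python3 - <<'E'
from h import *
o=bot.observe();print(o['force'],o['moment'],o['position'])
E
```

```text
clock: 15.3
position: [0.5495, 0.2254, 0.2445]
tool_rot: [-1.187, 1.567, -2.683]
force: [-1.1, 1.6, -2.7]
grip_width: 0.0125
[-1.0718  1.5922 -2.6802] [0.3779 0.3591 0.1546] [0.5495 0.2254 0.2445]
clock: 15.6
position: [0.5495, 0.2251, 0.2427]
tool_rot: [-1.108, 1.566, -2.604]
force: [0.1, -0.2, -3.5]
grip_width: 0.0126
[ 0.0658 -0.2472 -3.4651] [-0.0705 -0.1572 -0.0309] [0.5495 0.2251 0.2427]
```

Run:
```python
from h import *
import cv2
s=bot.grab_frame("scene");i=cv2.INTER_CUBIC
cv2.imwrite("pics/scene11.png",s)
cv2.imwrite("pics/s11z.png",np.hstack([cv2.resize(s[138:168,342:372],None,fx=10,fy=10,interpolation=i),cv2.resize(s[165:195,316:346],None,fx=10,fy=10,interpolation=i)]))
```

```text
(no output)
```

View pics/s11z.png

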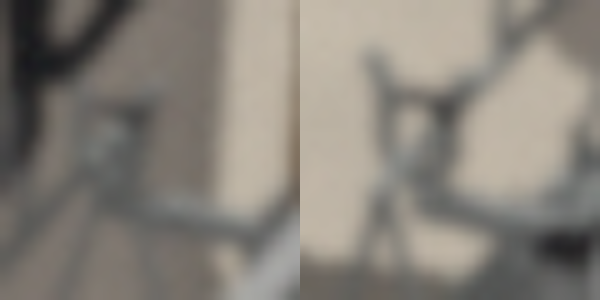

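```bash
python3 -m creep '[{"tx":0.001,"ty":0,"tz":0,"wx":0,"wy":0,"wz":0,"claw":1},{"tx":0.001,"ty":0,"tz":0,"wx":0,"wy":0,"wz":0,"claw":1}]'
python3 - <<'E'
from h import *
o=bot.observe();print(o['force'],o['moment'],o['position'])
E
python3 -m creep '[{"tx":0.001,"ty":0,"tz":0,"wx":0,"wy":0,"wz":0,"claw":1},{"tx":0.001,"ty":0,"tz":0,"wx":0,"wy":0,"wz":0,"claw":1}]'
python3 - <<'E'
from h import *
o=bot.observe();print(o['force'],o['moment'],o['position'])
E
```

```text
clock: 15.85
position: [0.5495, 0.2249, 0.2416]
tool_rot: [-1.087, 1.566, -2.583]
force: [-0.5, 0.1, -4.4]
grip_width: 0.0124
[-0.5484  0.1058 -4.3854] [ 0.0488 -0.017   0.0042] [0.5495 0.2249 0.2416]
clock: 16.05
position: [0.5494, 0.2248, 0.2404]
tool_rot: [-1.074, 1.566, -2.571]
force: [0.3, -0.1, -4.2]
grip_width: 0.0124
[ 0.2785 -0.0542 -4.1569] [-0.0229 -0.0273 -0.0046] [0.5494 0.2248 0.2404]
```

```bash
python3 -m creep '[{"tx":0.001,"ty":0,"tz":0,"wx":0,"wy":0,"wz":0,"claw":1},{"tx":0.001,"ty":0,"tz":0,"wx":0,"wy":0,"wz":0,"claw":1}]'
python3 - <<'E'
from h import *
o=bot.observe();print(o['force'],o['moment'],o['position'])
E
python3 -m creep '[{"tx":0.001,"ty":0,"tz":0,"wx":0,"wy":0,"wz":0,"claw":1},{"tx":0.001,"ty":0,"tz":0,"wx":0,"wy":0,"wz":0,"claw":1}]'
python3 - <<'E'
from h import *
o=bot.observe();print(o['force'],o['moment'],o['position'])
rel([.5495,.225,.239],down(4.24))
E
```

```text
clock: 16.25
position: [0.5495, 0.2249, 0.2394]
tool_rot: [-1.074, 1.566, -2.57]
force: [0.2, 0.1, -3.5]
grip_width: 0.0126
[ 0.1876  0.0504 -3.4971] [ 0.0387 -0.1209 -0.0843] [0.5495 0.2249 0.2394]
clock: 16.45
position: [0.5497, 0.2251, 0.2385]
tool_rot: [-1.095, 1.567, -2.591]
force: [0.7, 1.7, -1.6]
grip_width: 0.0127
[ 0.6914  1.7103 -1.575 ] [ 0.3585 -0.3387 -0.0698] [0.5497 0.2251 0.2385]
t [-0.0005 -0.0002  0.0001] w [0.02 0.1  0.2 ]
```

```bash
python3 -m creep '[{"tx":0.001,"ty":0,"tz":0,"wx":0,"wy":0,"wz":0,"claw":1},{"tx":0.001,"ty":0,"tz":0,"wx":0,"wy":0,"wz":0,"claw":1}]'
python3 - <<'E'
from h import *
o=bot.observe();print(o['force'],o['moment'],o['position'])
E
python3 -m creep '[{"tx":0.0007,"ty":0,"tz":0,"wx":0,"wy":0,"wz":0,"claw":1},{"tx":0.0007,"ty":0,"tz":0,"wx":0,"wy":0,"wz":0,"claw":1}]'
python3 - <<'E'
from h import *
o=bot.observe();print(o['force'],o['moment'],o['position'])
E
```

```text
clock: 16.65
position: [0.5502, 0.2253, 0.2381]
tool_rot: [-1.055, 1.568, -2.552]
force: [-0.1, 1.3, 5.4]
grip_width: 0.0126
[-0.1444  1.2845  5.3975] [ 0.2117 -0.206  -0.0662] [0.5502 0.2253 0.2381]
clock: 16.85
position: [0.5506, 0.2254, 0.238]
tool_rot: [-0.892, 1.57, -2.388]
force: [-0.4, -0.0, 7.1]
grip_width: 0.0129
[-0.4476 -0.0136  7.149 ] [-0.0256 -0.0037 -0.0506] [0.5506 0.2254 0.238 ]
```

```bash
python3 -m creep '[{"tx":0.001,"ty":0,"tz":0,"wx":0,"wy":0,"wz":0,"claw":1},{"tx":0.001,"ty":0,"tz":0,"wx":0,"wy":0,"wz":0,"claw":1}]'
python3 - <<'E'
from h import *
o=bot.observe();print(o['force'],o['moment'],o['position'])
E
```

```text
clock: 17.05
position: [0.5512, 0.2255, 0.2379]
tool_rot: [1.432, 1.57, -0.065]
force: [0.1, -0.0, 9.8]
grip_width: 0.0128
[ 0.0594 -0.0118  9.8198] [-0.1006  0.2358 -0.0814] [0.5512 0.2255 0.2379]
```

```bash
python3 -m creep '[{"tx":0.001,"ty":0,"tz":0,"wx":0,"wy":0,"wz":0,"claw":1},{"tx":0.001,"ty":0,"tz":0,"wx":0,"wy":0,"wz":0,"claw":1},{"tx":0.001,"ty":0,"tz":0,"wx":0,"wy":0,"wz":0,"claw":1},{"tx":0.001,"ty":0,"tz":0,"wx":0,"wy":0,"wz":0,"claw":1}]'
python3 - <<'E'
from h import *
o=bot.observe();print(o['force'],o['moment'],o['position'])
i=cv2.INTER_CUBIC
s=bot.grab_frame("scene");cv2.imwrite("pics/scene12.png",s)
for k in range(4):
    o=bot.observe();print(o['force'],o['moment'],o['position']);d=bot.grab_frame("side")
cv2.imwrite("pics/s12z.png",np.hstack([cv2.resize(s[138:168,342:372],None,fx=10,fy=10,interpolation=i),cv2.resize(s[165:195,316:346],None,fx=10,fy=10,interpolation=i)]))
E
```

```text
clock: 17.45
position: [0.5516, 0.2255, 0.2378]
tool_rot: [1.86, 1.569, 0.363]
force: [-1.9, -0.0, 11.4]
grip_width: 0.0124
[-1.9471 -0.0098 11.3871] [-0.1582  0.3651 -0.115 ] [0.5516 0.2255 0.2378]
[-2.224  -0.6632 10.6446] [-0.1813  0.4068 -0.0463] [0.5516 0.2255 0.2379]
[-1.3732  0.3558 10.5964] [-0.1646  0.3675 -0.0936] [0.5516 0.2255 0.2378]
[-1.3983 -0.2744 10.4615] [-0.1815  0.3771 -0.0956] [0.5516 0.2255 0.2379]
[-2.3874  0.7293 11.5894] [-0.1519  0.3583 -0.0841] [0.5516 0.2255 0.2379]
```

View pics/s12z.png

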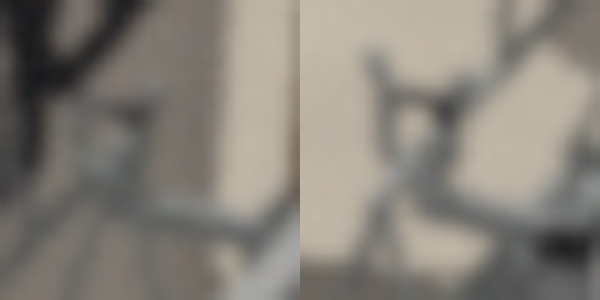

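```bash
python3 -m creep '[{"tx":0.0009,"ty":0,"tz":0,"wx":0,"wy":0,"wz":0,"claw":1},{"tx":0.0009,"ty":0,"tz":0,"wx":0,"wy":0,"wz":0,"claw":1},{"tx":0.0005,"ty":-0.0005,"tz":0,"wx":0,"wy":0,"wz":0,"claw":1},{"tx":0,"ty":-0.0008,"tz":0,"wx":0,"wy":0,"wz":0,"claw":1},{"tx":0,"ty":-0.0008,"tz":0,"wx":0,"wy":0,"wz":0,"claw":1}]'
python3 - <<'E'
from h import *
o=bot.observe();print(o['force'],o['moment'],o['position'])
rel([.551,.2255,.238],down(4.24))
E
```

```text
clock: 18.2
position: [0.5508, 0.2255, 0.2381]
tool_rot: [1.871, 1.569, 0.374]
force: [-0.3, 1.0, 4.0]
grip_width: 0.0123
[-0.2848  1.009   3.9829] [-0.0185  0.1131 -0.0852] [0.5508 0.2255 0.2381]
t [0.0001 0.0002 0.    ] w [-0.01 -0.04 -0.12]
```

```bash
python3 -m creep '[{"tx":-0.0002,"ty":0,"tz":0,"wx":0,"wy":0,"wz":0,"claw":1},{"tx":-0.0002,"ty":0,"tz":0,"wx":0,"wy":0,"wz":0,"claw":1},{"tx":-0.0002,"ty":0,"tz":0,"wx":0,"wy":0,"wz":0,"claw":0.8},{"tx":-0.0002,"ty":0,"tz":0,"wx":0,"wy":0,"wz":0,"claw":0.7},{"tx":-0.0002,"ty":0,"tz":0,"wx":0,"wy":0,"wz":0,"claw":0.6},{"tx":-0.0002,"ty":0,"tz":0,"wx":0,"wy":0,"wz":0,"claw":0.6},{"tx":-0.0002,"ty":0,"tz":0,"wx":0,"wy":0,"wz":0,"claw":0.6},{"tx":-0.0002,"ty":0,"tz":0,"wx":0,"wy":0,"wz":0,"claw":0.6}]'
python3 - <<'E'
from h import *
o=bot.observe();print(o['force'],o['moment'],o['position'])
cv2.imwrite("pics/w13.png",bot.grab_frame("wrist"))
s=bot.grab_frame("scene");cv2.imwrite("pics/scene13.png",s)
cv2.imwrite("pics/s13z.png",cv2.resize(s[100:220,290:390],None,fx=5,fy=5,interpolation=2))
E
```

```text
clock: 19.0
position: [0.5508, 0.2255, 0.2383]
tool_rot: [1.868, 1.569, 0.371]
force: [0.4, -0.2, 0.4]
grip_width: 0.0342
[ 0.3554 -0.2281  0.4332] [-0.0077  0.0001  0.0084] [0.5508 0.2255 0.2383]
```

View pics/w13.png

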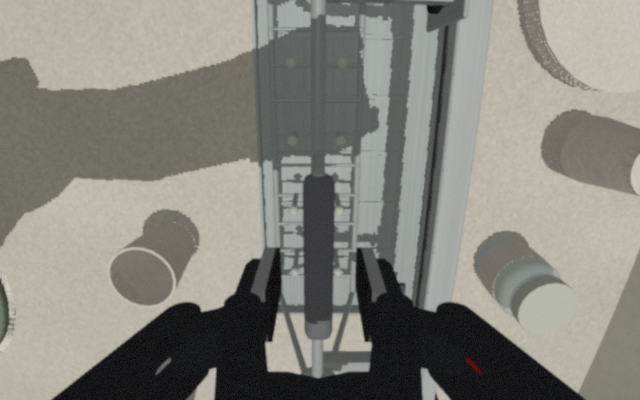

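View pics/s13z.png

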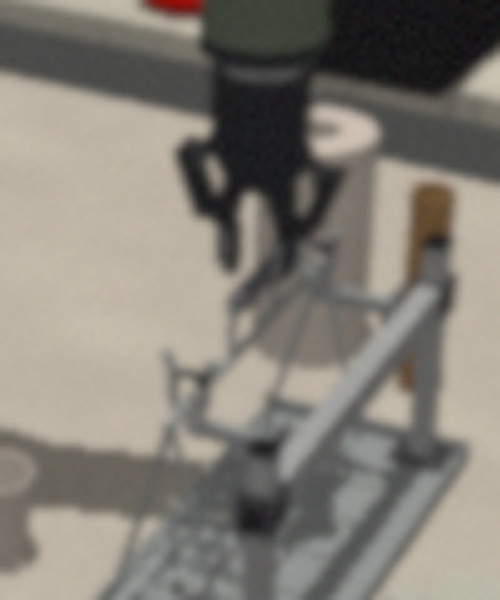

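```bash
python3 -m creep '[{"tx":-0.005,"ty":0,"tz":0,"wx":0,"wy":0,"wz":0,"claw":0.6},{"tx":-0.02,"ty":0,"tz":0,"wx":0,"wy":0,"wz":0,"claw":0.6},{"tx":-0.04,"ty":0,"tz":0,"wx":0,"wy":0,"wz":0,"claw":0.6},{"tx":-0.07,"ty":0,"tz":0,"wx":0,"wy":0,"wz":0,"claw":0.6},{"tx":-0.1,"ty":0,"tz":0,"wx":0,"wy":0,"wz":0,"claw":0.6},{"tx":-0.125,"ty":0,"tz":0,"wx":0,"wy":0,"wz":0,"claw":0.6},{"tx":-0.14,"ty":0,"tz":0,"wx":0,"wy":0,"wz":0,"claw":0.6},{"tx":-0.14,"ty":0,"tz":0,"wx":0,"wy":0,"wz":0,"claw":0.6}]'; python3 -m creep '[{"tx":-0.02,"ty":-0.05,"tz":0,"wx":0,"wy":0,"wz":0,"claw":0.6},{"tx":-0.03,"ty":-0.1,"tz":0,"wx":0,"wy":0,"wz":0,"claw":0.6},{"tx":-0.03,"ty":-0.12,"tz":0,"wx":0,"wy":0,"wz":0,"claw":0.6},{"tx":-0.03,"ty":-0.12,"tz":0,"wx":0,"wy":0,"wz":0,"claw":0.6}]'
python3 - <<'E'
from h import *
o=bot.observe();print(o['force'],o['position'])
s=bot.grab_frame("scene");cv2.imwrite("pics/scene14.png",s)
d=bot.grab_frame("side");w=bot.grab_frame("wrist");cv2.imwrite("pics/w14.png",w)
cv2.imwrite("pics/s14z.png",cv2.resize(s[110:220,290:390],None,fx=5.4,fy=5.4,interpolation=2))
cv2.imwrite("pics/d14z.png",cv2.resize(d[180:320,260:390],None,fx=4.2,fy=4.2,interpolation=2))
E
```

```text
clock: 19.9
position: [0.5511, 0.2255, 0.3807]
tool_rot: [1.958, 1.565, 0.461]
force: [1.3, -0.1, -0.4]
grip_width: 0.0342
clock: 20.3
position: [0.4288, 0.2166, 0.4107]
tool_rot: [2.143, 1.564, 0.648]
force: [0.3, -0.2, 0.1]
grip_width: 0.034
[ 0.3435 -0.2428  0.1232] [0.4288 0.2166 0.4107]
```

View pics/s14z.png

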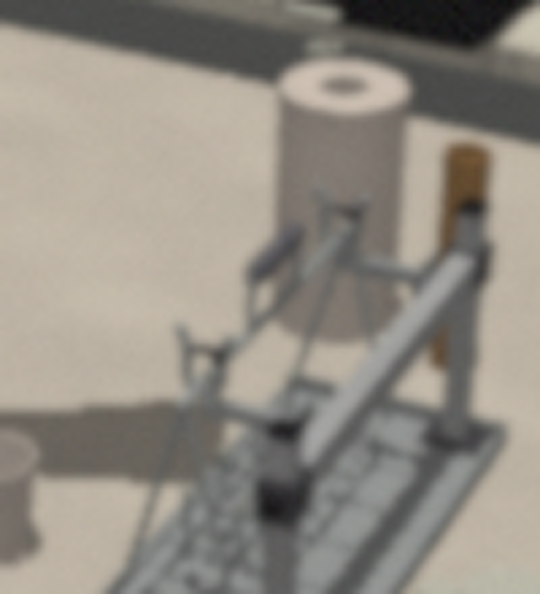

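View pics/d14z.png

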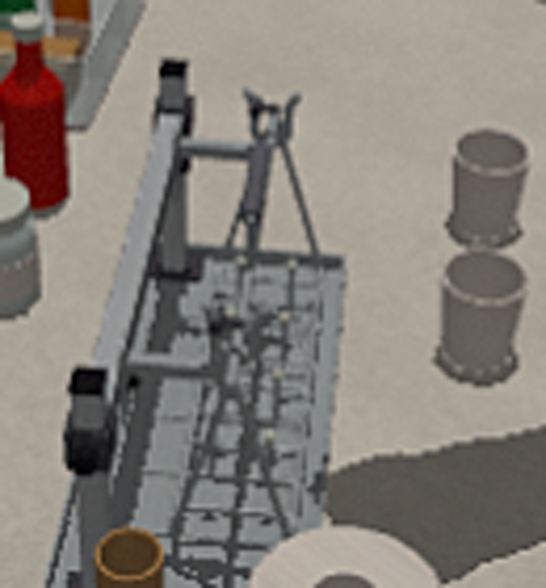

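View pics/w14.png

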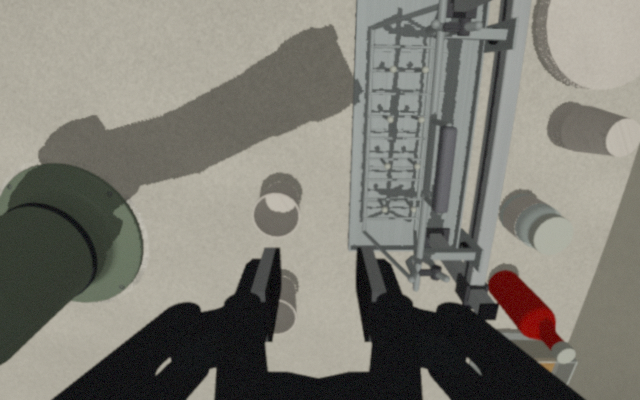

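```bash
python3 -m creep '[{"tx":0,"ty":0,"tz":0,"wx":0,"wy":0,"wz":0,"claw":0.6},{"tx":0,"ty":0,"tz":0,"wx":0,"wy":0,"wz":0,"claw":0.6},{"tx":0,"ty":0,"tz":0,"wx":0,"wy":0,"wz":0,"claw":0.6},{"tx":0,"ty":0,"tz":0,"wx":0,"wy":0,"wz":0,"claw":0.6},{"tx":0,"ty":0,"tz":0,"wx":0,"wy":0,"wz":0,"claw":0.6},{"tx":0,"ty":0,"tz":0,"wx":0,"wy":0,"wz":0,"claw":0.6},{"tx":0,"ty":0,"tz":0,"wx":0,"wy":0,"wz":0,"claw":0.6},{"tx":0,"ty":0,"tz":0,"wx":0,"wy":0,"wz":0,"claw":0.6}]' >/dev/null
python3 - <<'E'
from h import *
a=cv2.imread("pics/scene14.png");b=bot.grab_frame("scene")
d=cv2.absdiff(a,b).max(2);print(d[130:230,300:390].max(),d[130:230,300:390].mean(),d[300:,:].mean(), d[300:,:].max())
E
```

```text
35 1.5007777777777778 2.0030625 17
```

```bash
python3 -m creep '[{"tx":0,"ty":0,"tz":0,"wx":0,"wy":0,"wz":0,"claw":0.6},{"tx":0,"ty":0,"tz":0,"wx":0,"wy":0,"wz":0,"claw":0.6},{"tx":0,"ty":0,"tz":0,"wx":0,"wy":0,"wz":0,"claw":0.6},{"tx":0,"ty":0,"tz":0,"wx":0,"wy":0,"wz":0,"claw":0.6},{"tx":0,"ty":0,"tz":0,"wx":0,"wy":0,"wz":0,"claw":0.6},{"tx":0,"ty":0,"tz":0,"wx":0,"wy":0,"wz":0,"claw":0.6},{"tx":0,"ty":0,"tz":0,"wx":0,"wy":0,"wz":0,"claw":0.6},{"tx":0,"ty":0,"tz":0,"wx":0,"wy":0,"wz":0,"claw":0.6}]' >/dev/null
python3 - <<'E'
from h import *
b=bot.grab_frame("scene");w=bot.grab_frame("wrist")
bot_=[]
for i in range(6): bot_.append(bot.grab_frame("scene"))
for c in bot_:
  d=cv2.absdiff(b,c).max(2)[130:230,300:390];print(d.max(),d.mean())
a=cv2.imread("pics/scene14.png");d=cv2.absdiff(a,b).max(2)[130:230,300:390];print("vs14",d.max(),np.argwhere(d>20)+[130,300])
E
```

```text
9 1.3794444444444445
7 1.3742222222222222
8 1.3847777777777779
8 1.3766666666666667
11 1.3803333333333334
10 1.3735555555555556
vs14 35 [[184 318]
 [184 319]
 [184 320]
 [185 306]
 [185 319]
 [188 332]
 [189 331]
 [189 332]
 [190 331]
 [190 332]
 [191 331]
 [191 332]
 [192 332]]
```

Run:
```python
from h import *
print(bot.observe()['clock']);print(bot.job_done())
```

```text
22.5
the job is handed in; nothing more can be done
None
```

The rack is hanging in both hooks with both spring gates shut above the bar. I handed the job in at 22.5 s of the 69 s allowed.

- **Pressing in:** I pinched the grip at 25 N and brought the bar over the tips from the open side. I pressed it down in 1–2 mm steps. The right gate snapped past first, then the left, which resisted a little longer.
- **Check before letting go:** I held a lean for about 0.6 s, with the hooks together carrying roughly 14.5–16 N, the rack's weight of about 4.7 N included. The tool's tilting moment put the two hooks within about 1 N of each other, so each carried around 7–8 N. That per-hook split is my estimate, as there is no direct reading for each hook.
- **After letting go:** I eased the pressure off, opened the gripper and backed away. The force reading was near zero. The pictures show both gates closed over the bar. The last frames show no movement of the rack.
- **Other things on the table:** the ones in view looked undisturbed, but I only looked and did not measure them again.
- **Disagreement:** the scene camera put the held bar about 4 mm lower than the arm's own position did, so I went down by feel there.

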